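Pick the brass fitting from behind the spray cans

TASK

Get the brass fitting out of the stock tray for the order: first clear all three spray cans over to the black waiting mat, standing upright, then stand the fitting upright on the white mark in the red order tray, and finally stand each can back upright on the very mark it came from, so that the colours are in the same places as before. Never tip a can over, and leave the two end caps in the stock tray and the carton in the order tray where they are.

Things in the scene. Friction and masses are not known exactly. Their poses are not given: they have to be found in the camera images.
- can_blue_center (a point): upright spray can, white with blue band and blue cap, rigid: 130 mm tall, body 48 mm diameter up to 88 mm, cap above it 44 mm diameter; 0.15 to 0.31 kg. Point: its centre, 65 mm above its foot; z up its axis. Starts on a white mark in the stock tray. Grip it by the cap, about 20 mm below its top; there is free room for fingers on the line through can and fitting
- can_yellow_center (a point): upright spray can, white with yellow band and yellow cap, rigid: 130 mm tall, body 48 mm diameter up to 88 mm, cap above it 44 mm diameter; 0.15 to 0.31 kg. Point: its centre, 65 mm above its foot; z up its axis. Starts on a white mark in the stock tray. Grip it by the cap, about 20 mm below its top; there is free room for fingers on the line through can and fitting
- can_green_center (a point): upright spray can, white with green band and green cap, rigid: 130 mm tall, body 48 mm diameter up to 88 mm, cap above it 44 mm diameter; 0.15 to 0.31 kg. Point: its centre, 65 mm above its foot; z up its axis. Starts on a white mark in the stock tray. Grip it by the cap, about 20 mm below its top; there is free room for fingers on the line through can and fitting
- fitting_center (a point): brass pipe fitting standing amid the cans: lower part 44 mm diameter and 34 mm tall, neck 34 mm diameter, 50 mm tall in all; 0.17 to 0.35 kg. Point: its centre, 25 mm above its foot; z up its axis. The cans (centres 62 mm from it) are too tall and near for a gripper to come down to it before they are cleared
- stock_tray: fixed aluminium tray, grey floor 3 mm thick, 220 x 220 mm, walls 18 mm tall, 50 mm on its +x side. Origin: centre of its underside, on the table; x away from the robot (within 0.2 rad). The fitting starts at (20, 0) mm in this frame, the cans on three white marks, 58 mm diameter, at (-42, 0), (4, 60) and (4, -60) mm; which can is where varies
- wait_mat: fixed flat black rubber mat with a thin yellow border line, 280 mm (its x) x 120 mm (its y), 4 mm thick; to the left or right of the stock tray. Origin: centre of its underside, on the table; z up. The three cans fit in a row along its x, 80 mm apart
- order_spot (a point): centre of the white mark, 60 mm diameter, on the floor of the fixed red order tray, 3 mm above the table; tray axes. The tray is 220 mm (x) x 150 mm (y), walls 25 mm tall, 3 mm thick; the mark lies 40 mm from its middle towards its -x end, half-way across; the tray is across the stock tray from the mat
- endcap_black_center (a point): bystander: black plastic pipe end cap, 36 mm diameter, 28 mm tall, loose in a +x corner of the stock tray, 95 to 105 mm from the fitting. Point: its centre, 14 mm above its foot
- endcap_white_center (a point): bystander: white plastic pipe end cap of the same size, loose in the other +x corner. Point: its centre, 14 mm above its foot
- carton_center (a point): bystander: small brown carton, 60 (x) x 90 (y) x 40 mm tall, loose in the order tray at its +x end, about 105 mm from the mark. Point: its centre, 20 mm above its foot

How it is judged:
By the outcome, as a careful person would: the job done as asked, in the order asked, and still so for the second after the job is handed in, with the robot touching nothing.
It also fails if it takes over 144 s, if anything falls off the work surface, if the arm or the gripper's body presses on something with over 40 N, if the wrist force passes 120 N, or if a joint passes its speed limit or range.

ROBOT

A 6-joint arm with a two-finger parallel gripper is mounted at the origin on the work surface. World frame = base frame: x ahead of the robot, y to its left, z up, the work surface at z = 0. Lengths are in mm, angles in rad, forces in N, time in s.
With the tool pointing down it reaches from about 400 to 925 mm from the base axis. Payload 12.5 kg.
Tool frame: the origin (TCP) lies at the very end of the fingers, on their centre line; the grasp point (between the pads) lies env.hold_point_z behind it (env.hold_point_z is the distance from the TCP to the grasp point, in mm); y points along the fingers, z is the direction in which the jaws open and shut, and the axes are right-handed (so a half turn about y gives the same grasp; the last joint's range is limited). The gripper opens to 95 mm and grips with 3 to 60 N. Pads are 20 mm wide; open, the fingers measure 119 mm over their backs; the gripper's body (75 mm by 180 mm) begins 59 mm behind the grasp point.
Start: joints at [-1.407, 0.491, 1.559, -0, 1.092, -0.106], TCP at [166.61, -602.405, 180.761] pointing down, gripper open.
Joint ranges: [-3.1, 3.1], [-0.84, 2.19], [0.05, 2.79], [-1.13, 4.28], [0.06, 2.93], [-2.69, 2.69]. Speed limits (rad/s): [2.22, 2.22, 2.79, 3.14, 3.14, 3.14].

INTERFACE

Orientations are given as [roll, pitch, yaw] about the fixed x, y, z axes, in that order (R = Rz(yaw) Ry(pitch) Rx(roll)).
In Python, from cell import env gives the robot as it stands.
- The arm moves only by the shell command python3 -m inch 'ROWS'. ROWS is JSON, one flat list of numbers, 7 for each row, row after row: the shift along the tool's x, y, z in m, then the turn, a rotation vector about the tool's x, y, z in degrees, then the closure, from -1 (fully open) to 1 (shut). In form: [tx, ty, tz, ax, ay, az, hand, tx, ty, tz, ax, ay, az, hand, ...]. A call has 1 to 10 rows; each row shifts and turns the commanded pose from where the row before left it, along the tool's axes as they then stand; what a row does not reach is not made up. A row lasts 1/10 s, in which the tool goes at most 50 mm and 8.59 degrees, less where a joint would pass 70% of its speed; a pose out of reach is approached as far as the arm can. A call is refused whole if a number of a shift passes 0.05 or a number of a turn 8.59, either way. A call with a gripper value outside its range is refused whole. The fingers move at their own pace and stop on an object; the grip force is fixed at half the most. Time passes only in rows, so rows that do not move let the fingers close. It gives the time, the measured TCP pose, the force and the opening at its end, in the units of the state.
- env.state(): the state, without advancing time (a new reading comes with each control period).
- env.read_camera(name): name is "side" or "top"; returns a dict with "pixels" (400x640x3 uint8, blue, green, red), "depth" (400x640 float32, mm along the optical axis (not along the pixel's ray), 0 where there is no reading), "mtx" (3x3 intrinsics, pixels), "k1" (the pictures are not rectified: a ray, as slopes to the right and down, at radius r is drawn at 1 + k1 r^2 times it, then the intrinsics apply), "R" (3x3) and "t" (3): a world point X has camera coordinates R X + t. Camera axes: x right, y down, z forward; pixel columns grow to the right and rows downward; lengths in mm; the calibration is good to about 2 mm. A picture is of the moment at which its call begins.
- env.job_done(): hands the job in, once; it reports no verdict.
The state is a dict: "t": time; "joints": joint angles; "qvel": joint speeds; "tau": joint torques, N m; "eef_pos": TCP position; "tcp_rot": TCP orientation; "ft_force": force on the tool from outside, world axes, zero at the start; "moment": the same for the moment, N m; "opening": opening from 0.0 (shut) to 1.0 (fully open).
Only numpy, scipy, OpenCV 4.12 (cv2) and the standard library are available. Lean on these libraries where they do the work, as an engineer would, in place of code of your own. Each camera call takes 0.05 s, during which the arm holds its last target.

## Working session

There is one attempt and no reset: what is moved stays moved. The work goes in short steps, Python scripts to look and compute and a shell command to move; the robot and the scene stay as the last step left them, time stands still between calls to the robot, and variables do not carry over. Pictures are saved under pics/ and viewed, and the job is handed in when it is done.

```bash
ls; mkdir -p pics; python3 - <<'E'
from cell import env
import cv2
print(env.state(), env.hold_point_z)
for n in ("side","top"):
    c=env.read_camera(n); cv2.imwrite(f"pics/{n}0.png",c["pixels"])
    print(n,c["mtx"],c["k1"],c["R"],c["t"])
E
```

```text
pics
{'t': 0.0, 'joints': array([-1.40662242e+00,  4.91571313e-01,  1.55945384e+00, -1.33975281e-05,
        1.09170673e+00, -1.05603945e-01]), 'qvel': array([-0.00133656,  0.00039947, -0.00040564,  0.00019582, -0.00044246,
        0.00185999]), 'tau': array([-1.55285801e-03, -6.12649727e+01, -2.58191818e+01,  6.91679539e-02,
        4.81370639e-02, -8.39010977e-05]), 'eef_pos': array([ 166.54222142, -602.10503914,  180.15295907]), 'tcp_rot': array([-1.57193047e+00,  1.08268440e-04, -2.87180868e+00]), 'ft_force': array([ 0.25007757, -0.60884967,  0.4635667 ]), 'moment': array([0.00812201, 0.02377981, 0.01382378]), 'opening': 0.9959558604669448} 18.8
side [[407.76990532   0.         323.00972405]
 [  0.         407.76990532 199.63986776]
 [  0.           0.           1.        ]] 0.016921444473514347 [[ 0.99804948 -0.06193226  0.00785018]
 [-0.03843797 -0.70872521 -0.70443672]
 [ 0.04919098  0.70276096 -0.70972338]] [-556.54566094   50.85371224  791.57162311]
top [[454.50208443   0.         315.63287159]
 [  0.         454.50208443 195.94502418]
 [  0.           0.           1.        ]] -0.09716320838874763 [[ 0.02264246 -0.99973834  0.00325249]
 [-0.97604012 -0.02280973 -0.21639176]
 [ 0.21640932  0.00172508 -0.9763012 ]] [  5.69592236 567.40491818 820.04649671]
```

View pics/side0.png

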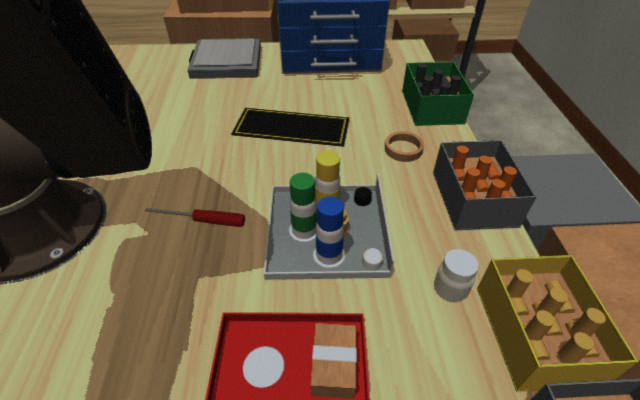

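View pics/top0.png

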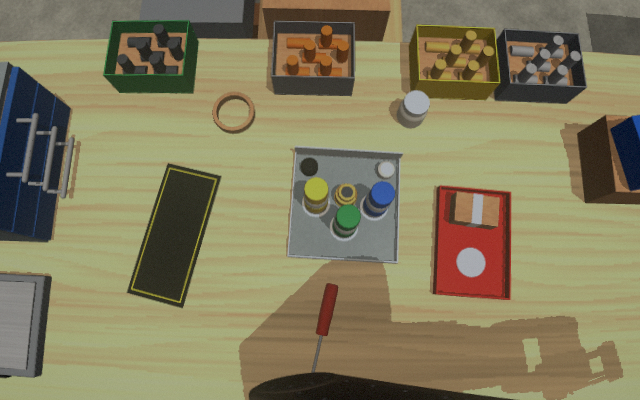

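The side picture shows green at (302,200), blue at (330,230) and yellow at (328,180), the mat at (292,126), and the order mark at (264,367). The top picture shows green at the robot-side mark (347,220), yellow on the left (317,195), blue on the right (381,200), and the fitting at (346,195). It also has the mat at (175,235) and the order mark at (471,262).

```bash
cat > h.py <<'E'
from cell import env
import cv2, numpy as np
def ray(c,p):
    p=np.array(p,float).reshape(-1,1,2)
    u=cv2.undistortPoints(p,c["mtx"],np.array([c["k1"],0,0,0.]))[:,0]
    d=np.c_[u,np.ones(len(u))]@c["R"]
    o=-c["R"].T@c["t"]
    return o,d/np.linalg.norm(d,axis=1)[:,None]
def plane(c,p,z):
    o,d=ray(c,p); return o+d*((z-o[2])/d[:,2])[:,None]
def tri(c1,p1,c2,p2):
    o1,d1=ray(c1,p1);o2,d2=ray(c2,p2);out=[]
    for a,b in zip(d1,d2):
        A=np.c_[a,-b]; s=np.linalg.lstsq(A,o2-o1,rcond=None)[0]
        x,y=o1+a*s[0],o2+b*s[1]; out.append(np.r_[(x+y)/2,np.linalg.norm(x-y)])
    return np.array(out)
E
python3 - <<'E'
from h import *
s=env.read_camera("side");t=env.read_camera("top")
def crop(c,x0,y0,x1,y1,k,n):
    cv2.imwrite(f"pics/{n}.png",cv2.resize(c["pixels"][y0:y1,x0:x1],None,fx=k,fy=k,interpolation=cv2.INTER_CUBIC))
crop(t,280,140,410,270,4.5,"ct1");crop(s,255,140,400,285,4,"cs1")
crop(t,425,175,525,305,4,"ct2")
for n,c in (("top",t),("side",s)):
    hsv=cv2.cvtColor(c["pixels"],cv2.COLOR_BGR2HSV);H,S,V=cv2.split(hsv)
    for col,lo,hi in (("red",0,0),("mat",0,0)):
        if col=="red": m=(((H<5)|(H>174))&(S>180)&(V>90))
        else: m=(V<60)
        m=m.astype(np.uint8)
        for ct in cv2.findContours(m,cv2.RETR_EXTERNAL,cv2.CHAIN_APPROX_NONE)[0]:
            if cv2.contourArea(ct)>1200:print(n,col,cv2.contourArea(ct),cv2.boundingRect(ct),cv2.approxPolyDP(ct,6,True)[:,0].tolist())
E
```

```text
top red 4710.0 (436, 189, 74, 110) [[440, 189], [436, 292], [509, 298], [501, 292], [501, 195], [484, 193], [500, 197], [499, 226], [489, 230], [446, 222], [444, 195], [454, 191]]
top mat 3880.0 (249, 373, 262, 27) [[249, 394], [510, 399], [332, 373], [274, 379]]
top mat 7334.0 (128, 164, 92, 143) [[168, 164], [128, 292], [182, 306], [219, 177]]
top mat 1262.5 (610, 117, 30, 73) [[630, 117], [610, 130], [634, 189], [639, 142]]
top mat 2107.5 (578, 117, 37, 86) [[605, 117], [578, 133], [585, 202], [614, 191]]
top mat 5036.0 (0, 68, 57, 173) [[19, 68], [0, 163], [0, 239], [47, 240], [56, 194], [41, 186], [29, 237], [38, 186], [27, 182], [40, 179], [49, 135], [35, 133], [10, 231], [19, 177], [5, 172], [20, 171], [28, 122], [15, 119], [29, 117], [36, 84]]
top mat 1595.0 (494, 30, 91, 73) [[498, 37], [496, 99], [566, 102], [584, 88], [510, 84], [504, 31]]
top mat 1581.5 (183, 0, 75, 91) [[254, 0], [244, 1], [242, 23], [189, 23], [183, 76], [191, 90], [196, 38], [256, 37]]
side red 11495.5 (206, 313, 163, 87) [[223, 313], [206, 399], [224, 314], [360, 315], [362, 326], [231, 320], [213, 39
[... 334 characters left out ...]
7, 112], [239, 134], [246, 108]]
side mat 1974.5 (282, 50, 102, 24) [[383, 50], [282, 52], [283, 72], [380, 70]]
side mat 2722.5 (511, 40, 129, 163) [[515, 40], [511, 51], [639, 202], [638, 173]]
side mat 4015.5 (403, 0, 82, 125) [[484, 0], [468, 39], [456, 44], [460, 74], [453, 63], [410, 64], [414, 83], [406, 68], [403, 92], [416, 124], [464, 122], [472, 95], [460, 74], [478, 48]]
side mat 4980.0 (270, 0, 120, 50) [[274, 0], [272, 40], [281, 49], [383, 47], [385, 27], [373, 26], [386, 24], [389, 1]]
side mat 30148.5 (0, 0, 152, 282) [[80, 0], [0, 0], [0, 117], [16, 131], [0, 131], [0, 207], [46, 180], [0, 214], [0, 281], [65, 261], [102, 224], [101, 196], [57, 176], [149, 163], [142, 104]]
```

View pics/ct1.png

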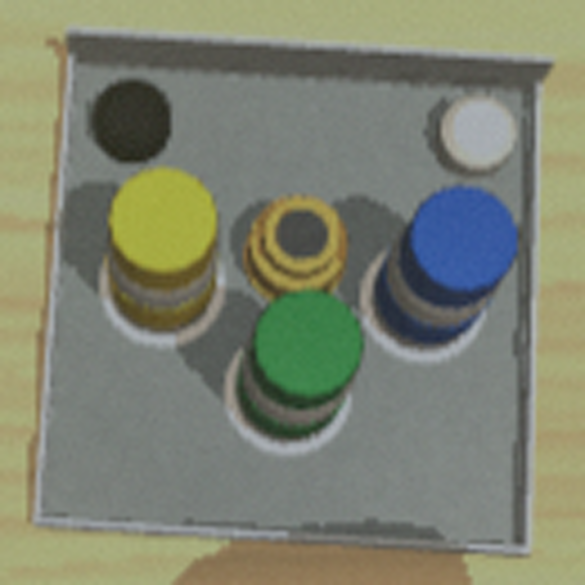

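View pics/cs1.png

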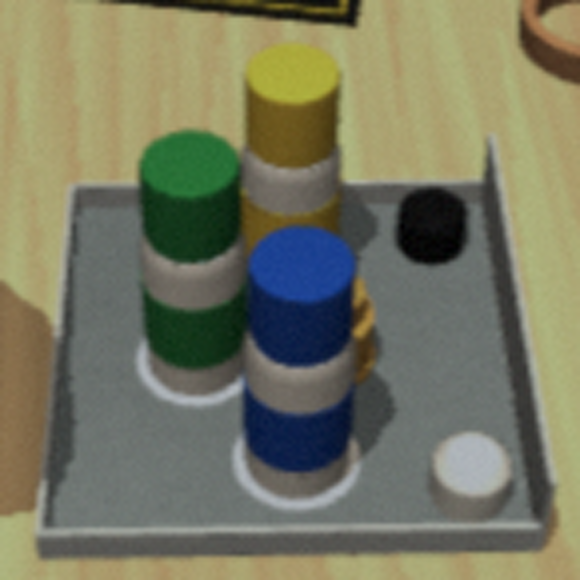

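The crops show bright cap-top ellipses that separate well from the darker cap sides: in the top crop yellow is at (163,220), green (308,343) and blue (464,240). I'll fit those ellipses, the marks and the tray corners.

```bash
cat >> h.py <<'E'
HUE={"yellow":(22,38),"green":(45,85),"blue":(100,130)}
def captop(c,col,seed,r=20):
    """ellipse centre of bright top face of cap near seed pixel"""
    hsv=cv2.cvtColor(cv2.GaussianBlur(c["pixels"],(3,3),0),cv2.COLOR_BGR2HSV);H,S,V=[a.astype(int) for a in cv2.split(hsv)]
    lo,hi=HUE[col]; x,y=map(int,seed)
    v0=np.median(V[y-2:y+3,x-2:x+3])
    m=((H>=lo)&(H<=hi)&(S>110)&(abs(V-v0)<0.13*v0)).astype(np.uint8)
    w=np.zeros_like(m); w[max(0,y-r):y+r,x-r:x+r]=1; m*=w
    n,l,st,ce=cv2.connectedComponentsWithStats(m)
    k=l[y,x]; 
    ct=max(cv2.findContours((l==k).astype(np.uint8),cv2.RETR_EXTERNAL,cv2.CHAIN_APPROX_NONE)[0],key=cv2.contourArea)
    return cv2.fitEllipse(cv2.convexHull(ct))
E
python3 - <<'E'
from h import *
s=env.read_camera("side");t=env.read_camera("top")
S={"yellow":(328,158),"green":(302,181),"blue":(330,206)}
T={"yellow":(316,189),"green":(348,216),"blue":(383,193)}
for k in S:
    a,b=captop(s,k,S[k]),captop(t,k,T[k])
    print(k,np.round(a[0]+a[1],1),np.round(b[0]+b[1],1),tri(s,[a[0]],t,[b[0]]).round(1), plane(t,[b[0]],133).round(1),plane(s,[a[0]],133).round(1))
# fitting rough
print("fit top", plane(t,[(347.3,191.6)],53).round(1))
# tray wall-top corners from top (near 2 z18)
print("tray top cam", plane(t,[(280+38/4.5,140+522/4.5),(280+528/4.5,140+550/4.5)],18).round(1))
print("tray side cam", plane(s,[(255+75/4,140+187/4),(255+40/4,140+533/4)],18).round(1))
# order mark, white in red tray
for n,c,box in (("top",t,(445,235,500,290)),("side",s,(235,335,295,399))):
    x0,y0,x1,y1=box; hsv=cv2.cvtColor(c["pixels"],cv2.COLOR_BGR2HSV)[y0:y1,x0:x1]
    m=((hsv[...,1]<90)&(hsv[...,2]>110)).astype(np.uint8)
    ct=max(cv2.findContours(m,0,1)[0],key=cv2.contourArea); e=cv2.fitEllipse(ct)
    p=(e[0][0]+x0,e[0][1]+y0); print(n,"mark",p,e[1],plane(c,[p],3).round(1))
    (globals().__setitem__("m"+n,p))
print(tri(s,[mside],t,[mtop]).round(1))
print("mat top",plane(t,[(168,164),(128,292),(182,306),(219,177)],4).round(1))
print("mat side",plane(s,[(246,108),(232,133),(343,145),(348,118)],4).round(1))
print("red top rim",plane(t,[(434.5,186),(511,190),(510,298.5),(433,295)],25).round(1))
E
```

```text
yellow [327.5 157.4  15.2  23.4] [316.  188.2  22.   22.5] [[5.660e+02 1.830e+01 1.315e+02 2.000e-01]] [[565.7  18.4 133. ]] [[565.7  16.5 133. ]]
green [301.6 180.5  15.3  23.1] [348.2 215.6  22.   22.6] [[ 5.176e+02 -3.990e+01  1.305e+02  3.000e-01]] [[517.3 -39.7 133. ]] [[517.5 -42.7 133. ]]
blue [330.  205.7  17.   24.2] [383.  192.3  21.7  22.2] [[ 561.6 -102.   130.4    0. ]] [[ 560.9 -101.7  133. ]] [[ 561.3 -104.6  133. ]]
fit top [[579.4 -43.3  53. ]]
tray top cam [[ 453.5   70.    18. ]
 [ 445.8 -146.6   18. ]]
tray side cam [[ 459.    66.8   18. ]
 [ 449.1 -147.9   18. ]]
top mark (470.47010040283203, 261.8377933502197) (27.842077255249023, 29.281570434570312) [[ 450.  -299.9    3. ]]
side mark (263.0480194091797, 366.59412574768066) (38.51057434082031, 42.45298385620117) [[ 450.8 -301.2    3. ]]
[[ 4.504e+02 -3.005e+02  1.200e+00  4.000e-01]]
mat top [[642.2 334.2   4. ]
 [372.6 393.    4. ]
 [349.3 279.9   4. ]
 [616.  222.6   4. ]]
mat side [[377.5 389.6   4. ]
 [351.1 279.6   4. ]
 [618.9 218.    4. ]
 [642.6 330.    4. ]]
red top rim [[ 601.9 -224.4   25. ]
 [ 597.4 -385.6   25. ]
 [ 376.8 -369.8   25. ]
 [ 382.5 -215.    25. ]]
```

View pics/ct2.png

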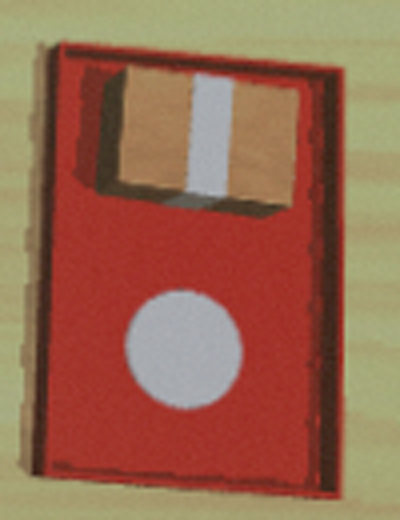

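Two views agree within about 3 mm. The tray centre is about (559.6,-42), turned -0.037. The mat centre is about (496,306), turned -0.21, and the order mark is at (450.4,-300.5). I'll write a small planner that prints shifts in tool axes, then go for yellow first, since its jaw line is already near the present yaw.

```bash
cat > go.py <<'E'
import sys
from h import *
# usage: go.py x y z yaw  -> turn needed, and shifts (mm) in tool axes after that turn
x,y,z=map(float,sys.argv[1:4]); s=env.state(); p=s["eef_pos"]; ps=s["tcp_rot"][2]
w=float(sys.argv[4]) if len(sys.argv)>4 else ps
dw=(w-ps+np.pi)%(2*np.pi)-np.pi
d=np.array([x,y,z])-p
X=np.array([np.cos(w),np.sin(w),0]);Z=np.array([-np.sin(w),np.cos(w),0])
print("t%.1f"%s["t"],"pos",p.round(1),"rot",s["tcp_rot"].round(3),"ay deg %.1f"%(-np.degrees(dw)),"shift mm x%.1f y%.1f z%.1f"%(d@X,-d[2],d@Z),"F",s["ft_force"].round(1),"open %.3f"%s["opening"],"q",s["joints"].round(2))
E
python3 go.py 565.8 18 180 -2.918
```

```text
t0.3 pos [ 166.6 -602.3  180.6] rot [-1.571  0.    -2.872] ay deg 2.6 shift mm x-526.8 y0.6 z-516.4 F [-0.3 -0.  -0.3] open 0.999 q [-1.41  0.49  1.56  0.    1.09 -0.11]
```

```bash
python3 -m inch '[0,-0.005,0,0,2.6,0,-1, -0.015,0,-0.015,0,0,0,-1, -0.03,0,-0.03,0,0,0,-1, -0.03,0,-0.03,0,0,0,-1, -0.03,0,-0.03,0,0,0,-1, -0.03,0,-0.03,0,0,0,-1, -0.03,0,-0.03,0,0,0,-1, -0.03,0,-0.03,0,0,0,-1, -0.03,0,-0.03,0,0,0,-1, -0.03,0,-0.03,0,0,0,-1]' && python3 -m inch '[-0.03,0,-0.03,0,0,0,-1, -0.03,0,-0.03,0,0,0,-1, -0.03,0,-0.03,0,0,0,-1, -0.03,0,-0.03,0,0,0,-1, -0.03,0,-0.03,0,0,0,-1, -0.03,0,-0.03,0,0,0,-1, -0.03,0,-0.03,0,0,0,-1, -0.02,0,-0.02,0,0,0,-1, 0,0,0,0,0,0,-1, 0,0,0,0,0,0,-1]'; python3 go.py 565.8 18 94 -2.918
```

```text
t: 1.3
eef_pos: [359.1, -295.6, 185.9]
tcp_rot: [-1.57, 0.0, -2.917]
ft_force: [0.6, 0.4, -0.4]
opening: 0.999
t: 2.3
eef_pos: [531.4, -21.3, 185.5]
tcp_rot: [-1.571, -0.001, -2.916]
ft_force: [-0.3, -0.5, -0.3]
opening: 0.999
t2.3 pos [531.4 -21.3 185.5] rot [-1.571e+00 -1.000e-03 -2.916e+00] ay deg 0.1 shift mm x-42.3 y91.5 z-30.6 F [-0.3 -0.5 -0.3] open 0.999 q [-0.16  0.35  1.78 -0.    1.01  1.18]
```

```bash
python3 -m inch '[-0.021,0,-0.015,0,0,0,-1, -0.021,0,-0.0155,0,0,0,-1, 0,0,0,0,0,0,-1, 0,0.02,0,0,0,0,-1, 0,0.02,0,0,0,0,-1, 0,0.015,0,0,0,0,-1, 0,0,0,0,0,0,-1, 0,0,0,0,0,0,-1]'; python3 go.py 565.8 18 94 -2.918; python3 - <<'E'
from h import *
s=env.read_camera("side");t=env.read_camera("top")
cv2.imwrite("pics/y1.png",np.hstack([cv2.resize(c["pixels"][120:280,250:410],None,fx=2.4,fy=2.4) for c in (s,t)]))
E
```

```text
t: 3.1
eef_pos: [565.4, 16.5, 131.2]
tcp_rot: [-1.571, -0.0, -2.918]
ft_force: [-0.5, -0.4, 0.3]
opening: 1.004
t3.1 pos [565.4  16.5 131.2] rot [-1.571 -0.    -2.918] ay deg -0.0 shift mm x-0.7 y37.2 z-1.4 F [-0.5 -0.4  0.3] open 1.004 q [-0.09  0.46  1.76 -0.    0.92  1.26]
```

View pics/y1.png

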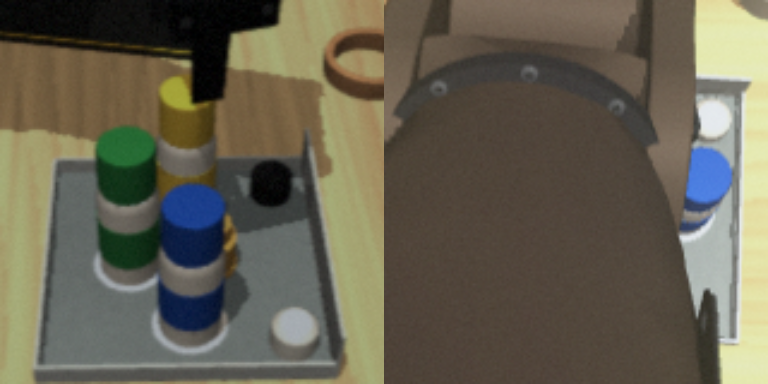

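The side view shows the near finger just at yellow's cap, on the fitting side (205,90); the top view is blocked by the arm. I'll continue down and close.

```bash
python3 -m inch '[-0.0005,0.015,-0.001,0,0,0,-1, 0,0.015,0,0,0,0,-1, 0,0.007,0,0,0,0,-1, 0,0,0,0,0,0,-1, 0,0,0,0,0,0,1,0,0,0,0,0,0,1,0,0,0,0,0,0,1,0,0,0,0,0,0,1,0,0,0,0,0,0,1,0,0,0,0,0,0,1]'; python3 -m inch '[0,0,0,0,0,0,1,0,0,0,0,0,0,1,0,0,0,0,0,0,1,0,0,0,0,0,0,1]'; python3 go.py 565.8 18 94 -2.918
```

```text
t: 4.2
eef_pos: [566.0, 18.5, 93.8]
tcp_rot: [-1.571, 0.0, -2.917]
ft_force: [0.1, 0.2, -0.6]
opening: 0.551
t: 4.6
eef_pos: [566.0, 18.5, 93.7]
tcp_rot: [-1.571, 0.0, -2.917]
ft_force: [0.5, 0.4, 0.7]
opening: 0.447
t4.6 pos [566.   18.5  93.7] rot [-1.571  0.    -2.917] ay deg 0.0 shift mm x0.3 y-0.3 z0.4 F [0.5 0.4 0.7] open 0.447 q [-0.08  0.51  1.8  -0.    0.83  1.26]
```

```bash
python3 -m inch '[0,-0.005,0,0,0,0,1, 0,-0.01,0,0,0,0,1, 0,-0.015,0,0,0,0,1, 0,-0.02,0,0,0,0,1, 0,-0.02,0,0,0,0,1, 0,-0.01,0,0,0,0,1, 0,0,0,0,0,0,1]'; python3 go.py 584 287 96 -2.918
```

```text
t: 5.3
eef_pos: [566.4, 18.6, 175.2]
tcp_rot: [-1.57, 0.002, -2.917]
ft_force: [-0.1, 0.1, -2.1]
opening: 0.45
t5.3 pos [566.4  18.6 175.2] rot [-1.570e+00  2.000e-03 -2.917e+00] ay deg 0.1 shift mm x-76.7 y79.2 z-257.9 F [-0.1  0.1 -2.1] open 0.450 q [-0.08  0.41  1.71 -0.    1.01  1.26]
```

```bash
python3 -m inch '[-0.003,0,-0.01,0,0,0,1, -0.006,0,-0.02,0,0,0,1, -0.0075,0,-0.025,0,0,0,1, -0.009,0,-0.03,0,0,0,1, -0.009,0,-0.03,0,0,0,1, -0.009,0,-0.03,0,0,0,1, -0.009,0,-0.03,0,0,0,1, -0.009,0,-0.03,0,0,0,1, -0.0075,0,-0.025,0,0,0,1, -0.005,0,-0.018,0,0,0,1]' && python3 -m inch '[-0.0027,0,-0.01,0,0,0,1,0,0,0,0,0,0,1,0,0.025,0,0,0,0,1,0,0.02,0,0,0,0,1,0,0,0,0,0,0,1]'; python3 go.py 584 287 96 -2.918;  python3 - <<'E'
from h import *
s=env.read_camera("side");t=env.read_camera("top")
cv2.imwrite("pics/y2.png",np.hstack([cv2.resize(c["pixels"][a:a+200,b:b+200],None,fx=2,fy=2) for c,a,b in ((s,50,180),(t,120,100))]))
E
```

```text
t: 6.3
eef_pos: [582.1, 279.0, 172.3]
tcp_rot: [-1.571, -0.002, -2.916]
ft_force: [-0.4, -0.5, -1.5]
opening: 0.446
t: 6.8
eef_pos: [582.1, 285.5, 126.2]
tcp_rot: [-1.57, -0.005, -2.918]
ft_force: [-0.5, -1.6, -1.6]
opening: 0.452
t6.8 pos [582.1 285.5 126.2] rot [-1.57  -0.005 -2.918] ay deg -0.0 shift mm x-2.2 y30.2 z-1.0 F [-0.5 -1.6 -1.6] open 0.452 q [ 0.35  0.58  1.55 -0.    1.01  1.7 ]
```

View pics/y2.png

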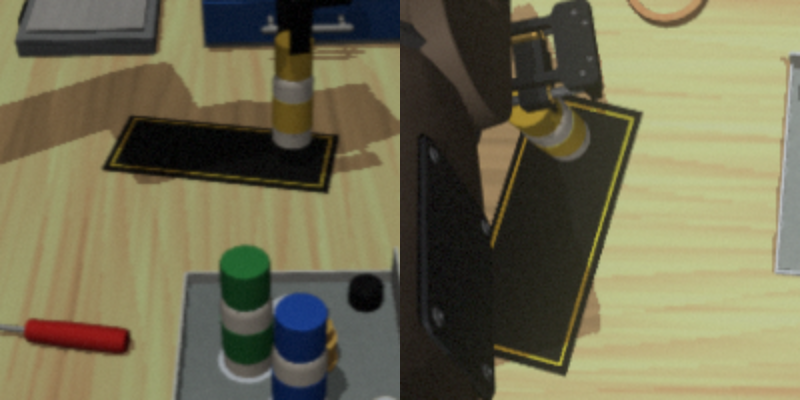

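Yellow hangs upright over the far part of the mat (side view (293,140)); next I'll lower it, watching the force.

```bash
python3 -m inch '[-0.002,0.01,-0.001,0,0,0,1,0,0.01,0,0,0,0,1,0,0.007,0,0,0,0,1,0,0.003,0,0,0,0,1,0,0.001,0,0,0,0,1,0,0,0,0,0,0,1,0,0,0,0,0,0,1]'; python3 go.py 584 287 94.7 -2.918
```

```text
t: 7.6
eef_pos: [585.2, 288.6, 98.0]
tcp_rot: [-1.571, 0.001, -2.917]
ft_force: [0.2, -0.8, -2.8]
opening: 0.448
t7.6 pos [585.2 288.6  98. ] rot [-1.571e+00  1.000e-03 -2.917e+00] ay deg 0.1 shift mm x1.5 y3.3 z1.3 F [ 0.2 -0.8 -2.8] open 0.448 q [ 0.36  0.61  1.57 -0.    0.96  1.7 ]
```

```bash
python3 -m inch '[0,0.002,0,0,0,0,1,0,0.001,0,0,0,0,1,0,0,0,0,0,0,1,0,0,0,0,0,0,1]'; python3 -m inch '[0,0.001,0,0,0,0,1,0,0,0,0,0,0,1]'; python3 -m inch '[0,0,0,0,0,0,-0.3,0,0,0,0,0,0,-0.5,0,0,0,0,0,0,-0.7,0,0,0,0,0,0,-1,0,0,0,0,0,0,-1,0,0,0,0,0,0,-1]';python3 go.py 584 287 94.7 -2.918
```

```text
t: 8.0
eef_pos: [585.1, 288.5, 94.8]
tcp_rot: [-1.571, 0.0, -2.917]
ft_force: [-0.7, 0.5, -1.3]
opening: 0.447
t: 8.2
eef_pos: [585.6, 288.7, 94.7]
tcp_rot: [-1.571, 0.002, -2.917]
ft_force: [-0.9, -1.5, 5.3]
opening: 0.45
t: 8.8
eef_pos: [585.0, 288.5, 93.6]
tcp_rot: [-1.571, -0.0, -2.917]
ft_force: [0.1, 0.6, -0.8]
opening: 0.896
t8.8 pos [585.  288.5  93.6] rot [-1.571 -0.    -2.917] ay deg 0.0 shift mm x1.3 y-1.1 z1.3 F [ 0.1  0.6 -0.8] open 0.896 q [ 0.36  0.62  1.58 -0.    0.95  1.7 ]
```

```bash
python3 -m inch '[0,-0.02,0,0,0,0,-1,0,-0.03,0,0,0,0,-1,0,-0.03,0,0,0,0,-1,0,-0.03,0,0,0,0,-1,0,0,0,0,7.5,0,-1,0,0,0,0,7.5,0,-1,0,0,0,0,7.5,0,-1,0,0,0,0,7.5,0,-1,0,0,0,0,0,0,-1]'; python3 go.py 561.4 -102.2 170 2.843;  python3 - <<'E'
from h import *
s=env.read_camera("side");t=env.read_camera("top")
cv2.imwrite("pics/y3.png",np.hstack([cv2.resize(c["pixels"][a:a+200,b:b+200],None,fx=2,fy=2) for c,a,b in ((s,50,180),(t,120,100))]))
E
```

```text
t: 9.7
eef_pos: [585.0, 288.6, 203.6]
tcp_rot: [-1.571, -0.0, 2.841]
ft_force: [-0.0, -0.2, -0.1]
opening: 1.001
t9.7 pos [585.  288.6 203.6] rot [-1.571 -0.     2.841] ay deg -0.1 shift mm x-92.4 y33.6 z380.4 F [-0.  -0.2 -0.1] open 1.001 q [ 0.36  0.51  1.46 -0.    1.17  2.23]
```

View pics/y3.png

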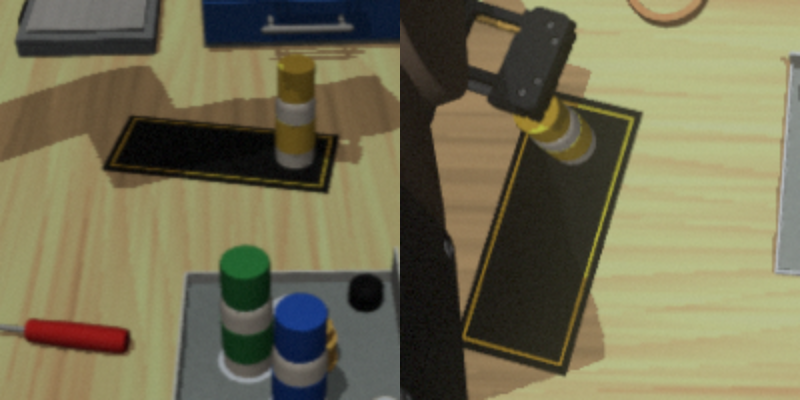

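Yellow stands upright well inside the mat (foot near (295,160) in the side crop). On to blue.

```bash
python3 -m inch '[-0.004,0,0.015,0,0,0,-1,-0.008,0,0.033,0,0,0,-1,-0.01,0,0.04,0,0,0,-1,-0.01,0,0.04,0,0,0,-1,-0.01,0,0.04,0,0,0,-1,-0.01,0,0.04,0,0,0,-1,-0.01,0,0.04,0,0,0,-1,-0.01,0,0.04,0,0,0,-1,-0.01,0,0.04,0,0,0,-1,-0.006,0,0.03,0,0,0,-1]' && python3 -m inch '[-0.0044,0,0.0224,0,0,0,-1,0,0,0,0,0,0,-1,0,0.033,0,0,0,0,-1,0,0.03,0,0,0,0,-1,0,0,0,0,0,0,-1,0,0,0,0,0,0,-1]';python3 go.py 561.4 -102.2 94 2.843;  python3 - <<'E'
from h import *
s=env.read_camera("side");t=env.read_camera("top")
cv2.imwrite("pics/b1.png",np.hstack([cv2.resize(c["pixels"][120:280,250:410],None,fx=2.4,fy=2.4) for c in (s,t)]))
E
```

```text
t: 10.8
eef_pos: [562.8, -82.5, 203.8]
tcp_rot: [-1.57, 0.0, 2.843]
ft_force: [-0.1, 0.3, -0.1]
opening: 1.0
t: 11.4
eef_pos: [561.3, -102.0, 141.3]
tcp_rot: [-1.571, -0.0, 2.844]
ft_force: [0.8, -0.5, -0.1]
opening: 0.997
t11.4 pos [ 561.3 -102.   141.3] rot [-1.571 -0.     2.844] ay deg 0.0 shift mm x-0.2 y47.3 z0.2 F [ 0.8 -0.5 -0.1] open 0.997 q [-0.3   0.46  1.74 -0.    0.94  1.57]
```

View pics/b1.png

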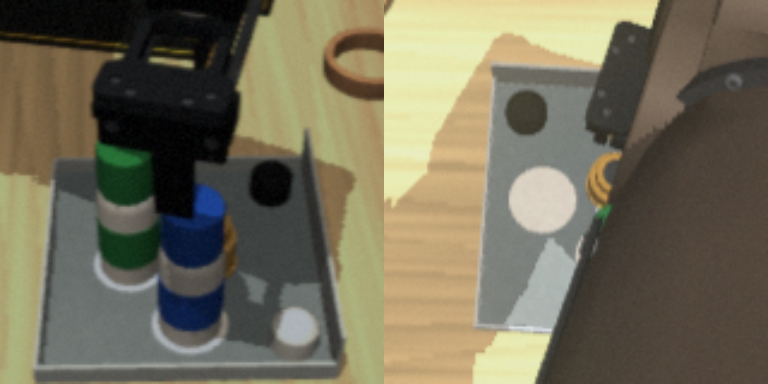

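The open hand straddles blue's cap: the near finger is at (177,180) in front of it, and green is clear. I'll go down and grip.

```bash
python3 -m inch '[0,0.015,0,0,0,0,-1,0,0.015,0,0,0,0,-1,0,0.012,0,0,0,0,-1,0,0.005,0,0,0,0,-1,0,0,0,0,0,0,-1,0,0,0,0,0,0,1,0,0,0,0,0,0,1,0,0,0,0,0,0,1,0,0,0,0,0,0,1,0,0,0,0,0,0,1]'; python3 -m inch '[0,0,0,0,0,0,1,0,0,0,0,0,0,1,0,0,0,0,0,0,1,0,0,0,0,0,0,1,0,0,0,0,0,0,1]'; python3 go.py 561.3 -102.2 94 2.843
```

```text
t: 12.5
eef_pos: [561.3, -102.2, 93.9]
tcp_rot: [-1.571, 0.0, 2.842]
ft_force: [0.1, -0.2, -0.2]
opening: 0.637
t: 13.0
eef_pos: [561.2, -102.2, 93.7]
tcp_rot: [-1.571, 0.0, 2.842]
ft_force: [0.1, 0.8, 0.3]
opening: 0.451
t13.0 pos [ 561.2 -102.2   93.7] rot [-1.571  0.     2.842] ay deg -0.0 shift mm x-0.1 y-0.3 z0.0 F [0.1 0.8 0.3] open 0.451 q [-0.3   0.52  1.79 -0.    0.84  1.57]
```

```bash
python3 -m inch '[0,-0.005,0,0,0,0,1,0,-0.015,0,0,0,0,1,0,-0.025,0,0,0,0,1,0,-0.03,0,0,0,0,1,0,-0.03,0,0,0,0,1,0,-0.03,0,0,0,0,1,0,-0.02,0,0,0,0,1,0,-0.005,0,0,0,0,1,0,0,0,0,0,0,1]'; python3 go.py 496 306 96 2.843
```

```text
t: 13.9
eef_pos: [561.1, -102.2, 253.8]
tcp_rot: [-1.571, 0.001, 2.842]
ft_force: [-0.1, 0.8, -0.7]
opening: 0.453
t13.9 pos [ 561.1 -102.2  253.8] rot [-1.571e+00  1.000e-03  2.842e+00] ay deg -0.0 shift mm x182.3 y157.8 z-371.0 F [-0.1  0.8 -0.7] open 0.453 q [-0.3   0.35  1.6  -0.    1.2   1.57]
```

```bash
python3 -m inch '[0.005,0,-0.01,0,0,0,1,0.01,0,-0.02,0,0,0,1,0.015,0,-0.03,0,0,0,1,0.015,0,-0.03,0,0,0,1,0.015,0,-0.03,0,0,0,1,0.015,0,-0.03,0,0,0,1,0.015,0,-0.03,0,0,0,1,0.015,0,-0.03,0,0,0,1,0.015,0,-0.03,0,0,0,1,0.015,0,-0.03,0,0,0,1]' && python3 -m inch '[0.015,0,-0.03,0,0,0,1,0.015,0,-0.03,0,0,0,1,0.01,0,-0.025,0,0,0,1,0.005,0,-0.012,0,0,0,1,0.002,0,-0.004,0,0,0,1,0,0.02,0,0,0,0,1,0,0.03,0,0,0,0,1,0,0.03,0,0,0,0,1,0,0.025,0,0,0,0,1,0,0.01,0,0,0,0,1]';python3 go.py 496 306 96 2.843;  python3 - <<'E'
from h import *
s=env.read_camera("side");t=env.read_camera("top")
cv2.imwrite("pics/b2.png",np.hstack([cv2.resize(c["pixels"][a:a+200,b:b+200],None,fx=2,fy=2) for c,a,b in ((s,50,180),(t,120,100))]))
E
```

```text
t: 14.9
eef_pos: [510.4, 197.4, 252.3]
tcp_rot: [-1.57, -0.002, 2.843]
ft_force: [0.5, -0.1, -1.7]
opening: 0.456
t: 15.9
eef_pos: [495.7, 304.5, 136.2]
tcp_rot: [-1.568, -0.003, 2.841]
ft_force: [-0.4, -0.3, -1.6]
opening: 0.453
t15.9 pos [495.7 304.5 136.2] rot [-1.568 -0.003  2.841] ay deg -0.1 shift mm x0.1 y40.2 z-1.5 F [-0.4 -0.3 -1.6] open 0.453 q [ 0.44  0.48  1.72 -0.    0.95  2.31]
```

View pics/b2.png

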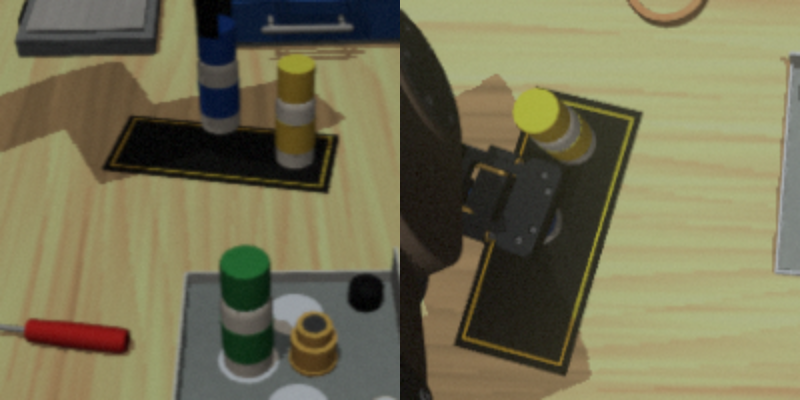

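Blue hangs upright above the middle of the mat, clear of yellow. I'll lower it.

```bash
python3 -m inch '[0,0.012,0,0,0,0,1,0,0.012,0,0,0,0,1,0,0.009,0,0,0,0,1,0,0.003,0,0,0,0,1,0,0,0,0,0,0,1,0,0,0,0,0,0,1]'; python3 go.py 496 306 94.7 2.843
```

```text
t: 16.6
eef_pos: [496.8, 306.1, 102.9]
tcp_rot: [-1.571, 0.0, 2.842]
ft_force: [-0.1, -0.5, -1.8]
opening: 0.452
t16.6 pos [496.8 306.1 102.9] rot [-1.571  0.     2.842] ay deg -0.0 shift mm x0.7 y8.2 z0.3 F [-0.1 -0.5 -1.8] open 0.452 q [ 0.44  0.52  1.75 -0.    0.87  2.31]
```

```bash
python3 -m inch '[0,0.005,0,0,0,0,1,0,0.002,0,0,0,0,1,0,0.001,0,0,0,0,1,0,0,0,0,0,0,1,0,0,0,0,0,0,1]'; python3 -m inch '[0,0.001,0,0,0,0,1,0,0,0,0,0,0,1]';  python3 go.py 496 306 94.7 2.843
```

```text
t: 17.1
eef_pos: [496.6, 306.0, 94.7]
tcp_rot: [-1.571, 0.0, 2.842]
ft_force: [-0.5, -0.0, -1.1]
opening: 0.45
t: 17.3
eef_pos: [497.1, 306.1, 94.6]
tcp_rot: [-1.572, 0.001, 2.842]
ft_force: [-2.5, -0.3, 7.4]
opening: 0.449
t17.3 pos [497.1 306.1  94.6] rot [-1.572e+00  1.000e-03  2.842e+00] ay deg -0.0 shift mm x1.0 y-0.1 z0.4 F [-2.5 -0.3  7.4] open 0.449 q [ 0.44  0.53  1.75 -0.    0.85  2.31]
```

```bash
python3 -m inch '[0,0,0,0,0,0,-0.3,0,0,0,0,0,0,-0.5,0,0,0,0,0,0,-0.7,0,0,0,0,0,0,-1,0,0,0,0,0,0,-1,0,-0.015,0,0,0,0,-1,0,-0.03,0,0,0,0,-1,0,-0.03,0,0,0,0,-1,0,-0.03,0,0,0,0,-1,0,0,0,0,-8,0,-1]' && python3 -m inch '[0,0,0,0,-8.5,0,-1,0,0,0,0,-8.5,0,-1,0,0,0,0,-8.5,0,-1,0,0,0,0,-8.5,0,-1,0,0,0,0,-8.5,0,-1,0,0,0,0,-8.5,0,-1,0,0,0,0,-8.5,0,-1,0,0,0,0,-8.5,0,-1,0,0,0,0,-8.5,0,-1,0,0,0,0,-8.5,0,-1]' && python3 -m inch '[0,0,0,0,-8.5,0,-1,0,0,0,0,-3.5,0,-1,0,0,0,0,0,0,-1]'; python3 go.py 517.4 -40.5 170 -1.608;  python3 - <<'E'
from h import *
s=env.read_camera("side");t=env.read_camera("top")
cv2.imwrite("pics/b3.png",np.hstack([cv2.resize(c["pixels"][a:a+200,b:b+200],None,fx=2,fy=2) for c,a,b in ((s,50,180),(t,120,100))]))
E
```

```text
t: 18.3
eef_pos: [498.0, 306.7, 202.6]
tcp_rot: [-1.574, 0.005, 2.983]
ft_force: [0.6, -0.5, 0.0]
opening: 0.998
t: 19.3
eef_pos: [496.6, 305.9, 198.6]
tcp_rot: [-1.571, -0.0, -1.812]
ft_force: [-0.4, 0.2, -0.5]
opening: 1.002
t: 19.6
eef_pos: [496.6, 305.9, 198.6]
tcp_rot: [-1.571, -0.0, -1.607]
ft_force: [0.5, 0.8, -0.7]
opening: 1.002
t19.6 pos [496.6 305.9 198.6] rot [-1.571 -0.    -1.607] ay deg 0.0 shift mm x345.4 y28.6 z33.7 F [ 0.5  0.8 -0.7] open 1.002 q [ 0.44  0.41  1.64 -0.    1.09  0.48]
```

View pics/b3.png

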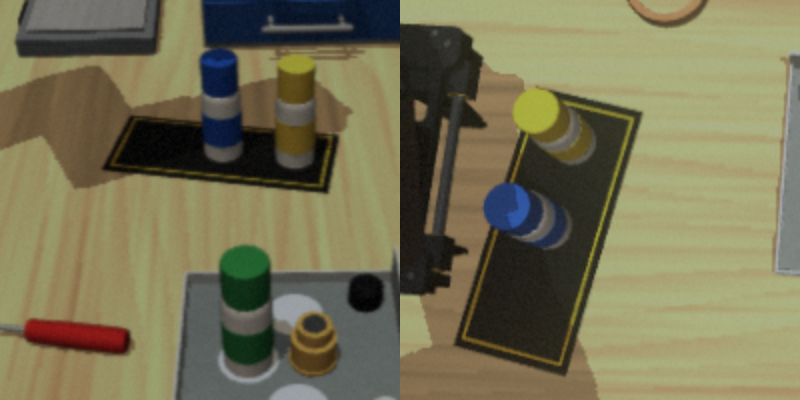

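Blue and yellow both stand upright on the mat. Now green.

```bash
python3 -m inch '[0.02,0,0.002,0,0,0,-1,0.04,0,0.004,0,0,0,-1,0.04,0,0.004,0,0,0,-1,0.04,0,0.004,0,0,0,-1,0.04,0,0.004,0,0,0,-1,0.04,0,0.004,0,0,0,-1,0.04,0,0.004,0,0,0,-1,0.04,0,0.004,0,0,0,-1,0.03,0,0.0027,0,0,0,-1,0.0154,0,0.001,0,0,0,-1]' && python3 -m inch '[0,0,0,0,0,0,-1,0,0.033,0,0,0,0,-1,0,0.025,0,0,0,0,-1,0,0,0,0,0,0,-1,0,0,0,0,0,0,-1]';python3 go.py 517.4 -40.5 94 -1.608;  python3 - <<'E'
from h import *
s=env.read_camera("side");t=env.read_camera("top")
cv2.imwrite("pics/g1.png",np.hstack([cv2.resize(c["pixels"][120:280,250:410],None,fx=2.4,fy=2.4) for c in (s,t)]))
E
```

```text
t: 20.7
eef_pos: [517.5, -42.6, 198.7]
tcp_rot: [-1.571, -0.0, -1.612]
ft_force: [0.6, 1.0, -0.3]
opening: 1.004
t: 21.2
eef_pos: [517.6, -39.5, 141.2]
tcp_rot: [-1.571, 0.0, -1.608]
ft_force: [-0.5, -0.3, -0.4]
opening: 1.002
t21.2 pos [517.6 -39.5 141.2] rot [-1.571  0.    -1.608] ay deg 0.0 shift mm x1.0 y47.2 z-0.2 F [-0.5 -0.3 -0.4] open 1.002 q [-0.2   0.39  1.86  0.    0.89 -0.17]
```

View pics/g1.png

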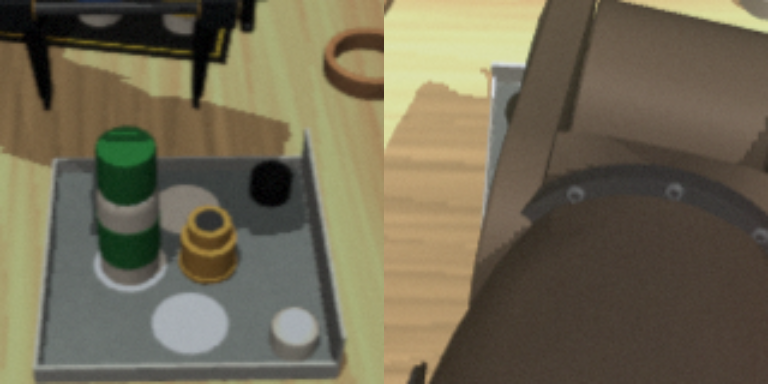

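```bash
python3 - <<'E'
from h import *
s=env.read_camera("side")
P=np.array([[517.6-53,-39.5,141.2],[517.6,-39.5,141.2],[517.6+53,-39.5,141.2],[517.4,-40,133]])
print(cv2.projectPoints(P,cv2.Rodrigues(s["R"])[0],s["t"],s["mtx"],np.array([s["k1"],0,0,0]))[0][:,0].round(1))
cv2.imwrite("pics/g2.png",cv2.resize(s["pixels"][50:250,200:420],None,fx=3,fy=3,interpolation=cv2.INTER_CUBIC))
for p in [(269,164),(332,164),(301.6,180.5),(301.6,176),(301,165)]:
    x,y=map(int,p); print(p,s["depth"][y-1:y+2,x-1:x+2].round(0).tolist())
E
```

```text
[[269.9 176.8]
 [301.5 175.7]
 [332.7 174.6]
 [301.5 179.5]]
(269, 164) [[650.0, 652.0, 654.0], [652.0, 652.0, 654.0], [653.0, 654.0, 927.0]]
(332, 164) [[656.0, 654.0, 654.0], [659.0, 657.0, 655.0], [926.0, 926.0, 928.0]]
(301.6, 180.5) [[696.0, 697.0, 696.0], [694.0, 693.0, 695.0], [695.0, 695.0, 693.0]]
(301.6, 176) [[703.0, 703.0, 704.0], [701.0, 704.0, 700.0], [699.0, 700.0, 700.0]]
(301, 165) [[929.0, 930.0, 929.0], [923.0, 928.0, 924.0], [925.0, 925.0, 921.0]]
```

View pics/g2.png

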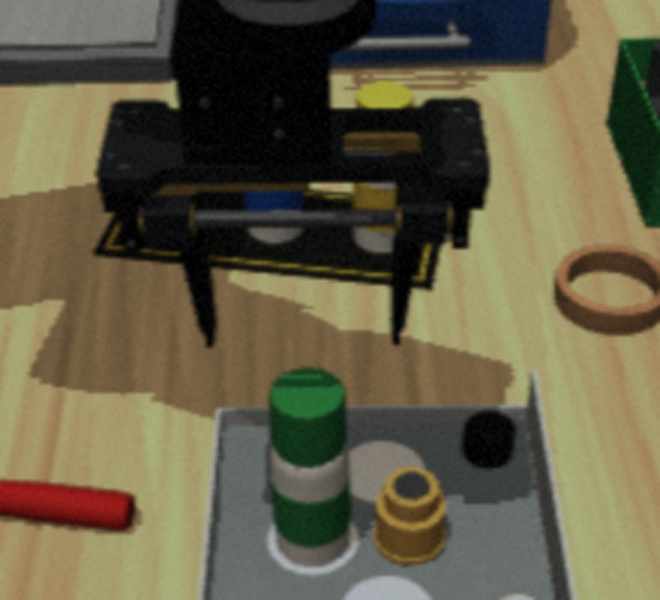

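The visible finger ends project about 39 mm higher than the reported TCP, probably because the fingers swing up as they open. Two grips at this height held fine, so I'll continue and look closely while gripping.

```bash
python3 -m inch '[0.0005,0.015,0,0,0,0,-1,0,0.015,0,0,0,0,-1,0,0.012,0,0,0,0,-1,0,0.005,0,0,0,0,-1,0,0,0,0,0,0,-1,0,0,0,0,0,0,1,0,0,0,0,0,0,1,0,0,0,0,0,0,1,0,0,0,0,0,0,1,0,0,0,0,0,0,1]'; python3 -m inch '[0,0,0,0,0,0,1,0,0,0,0,0,0,1,0,0,0,0,0,0,1,0,0,0,0,0,0,1,0,0,0,0,0,0,1]'; python3 go.py 517.4 -40.2 94 -1.608;  python3 - <<'E'
from h import *
s=env.read_camera("side")
cv2.imwrite("pics/g3.png",cv2.resize(s["pixels"][100:260,230:420],None,fx=4,fy=4,interpolation=cv2.INTER_CUBIC))
E
```

```text
t: 22.35
eef_pos: [517.4, -41.0, 93.9]
tcp_rot: [-1.571, -0.0, -1.608]
ft_force: [0.3, 0.5, -0.1]
opening: 0.638
t: 22.85
eef_pos: [517.4, -41.0, 93.8]
tcp_rot: [-1.571, -0.0, -1.608]
ft_force: [-0.5, -0.5, 1.1]
opening: 0.451
t22.9 pos [517.4 -41.   93.8] rot [-1.571 -0.    -1.608] ay deg -0.0 shift mm x-0.8 y-0.2 z-0.1 F [-0.5 -0.5  1.1] open 0.451 q [-0.21  0.46  1.91 -0.    0.77 -0.17]
```

View pics/g3.png

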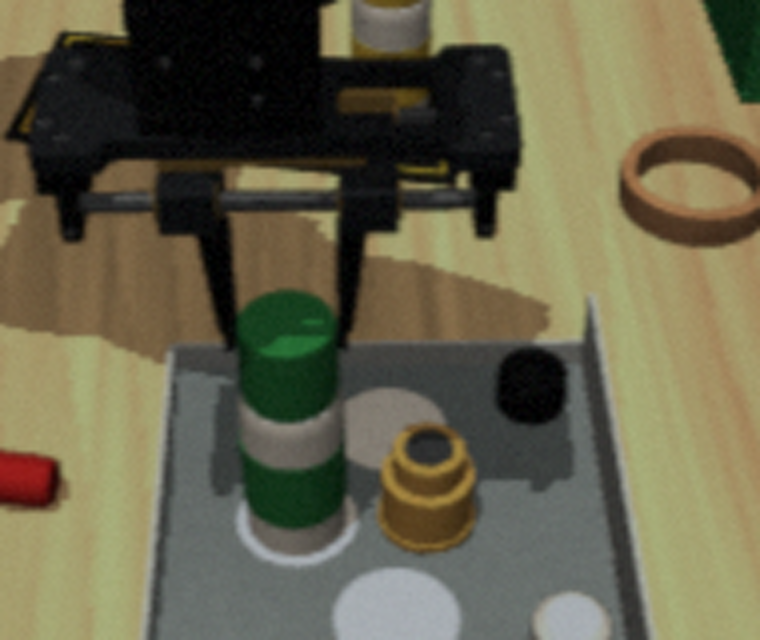

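The fingertips sit about halfway down green's cap on both sides (tips at row 345), and the fitting is untouched. I'll lift it and carry it to the near slot.

```bash
python3 -m inch '[0,-0.005,0,0,0,0,1,0,-0.015,0,0,0,0,1,0,-0.025,0,0,0,0,1,0,-0.025,0,0,0,0,1,0,-0.01,0,0,0,0,1,0,0,0,0,0,0,1]'; python3 go.py 408 325 96 -1.608
```

```text
t: 23.5
eef_pos: [517.8, -41.0, 174.7]
tcp_rot: [-1.569, -0.0, -1.608]
ft_force: [0.1, -0.4, -0.9]
opening: 0.451
t23.5 pos [517.8 -41.  174.7] rot [-1.569 -0.    -1.608] ay deg -0.0 shift mm x-361.7 y78.7 z-123.3 F [ 0.1 -0.4 -0.9] open 0.451 q [-0.21  0.35  1.82 -0.    0.97 -0.17]
```

```bash
python3 -m inch '[-0.01,0,-0.003,0,0,0,1,-0.02,0,-0.007,0,0,0,1,-0.03,0,-0.01,0,0,0,1,-0.03,0,-0.01,0,0,0,1,-0.03,0,-0.01,0,0,0,1,-0.03,0,-0.01,0,0,0,1,-0.03,0,-0.01,0,0,0,1,-0.03,0,-0.01,0,0,0,1,-0.03,0,-0.01,0,0,0,1,-0.03,0,-0.01,0,0,0,1]' && python3 -m inch '[-0.03,0,-0.01,0,0,0,1,-0.025,0,-0.01,0,0,0,1,-0.02,0,-0.008,0,0,0,1,-0.012,0,-0.004,0,0,0,1,-0.0047,0,-0.0013,0,0,0,1,0,0,0,0,0,0,1,0,0.02,0,0,0,0,1,0,0.02,0,0,0,0,1,0,0,0,0,0,0,1,0,0,0,0,0,0,1]';python3 go.py 408 325 96 -1.608;  python3 - <<'E'
from h import *
s=env.read_camera("side");t=env.read_camera("top")
cv2.imwrite("pics/g4.png",np.hstack([cv2.resize(c["pixels"][a:a+200,b:b+200],None,fx=2,fy=2) for c,a,b in ((s,50,180),(t,120,100))]))
E
```

```text
t: 24.5
eef_pos: [435.9, 233.7, 172.3]
tcp_rot: [-1.573, -0.001, -1.608]
ft_force: [-0.1, 0.2, -0.5]
opening: 0.449
t: 25.5
eef_pos: [408.0, 324.5, 133.9]
tcp_rot: [-1.571, -0.0, -1.609]
ft_force: [0.7, -0.2, 0.1]
opening: 0.45
t25.5 pos [408.  324.5 133.9] rot [-1.571 -0.    -1.609] ay deg -0.1 shift mm x-0.4 y37.9 z-0.1 F [ 0.7 -0.2  0.1] open 0.450 q [ 0.55  0.4   1.87 -0.    0.87  0.58]
```

View pics/g4.png

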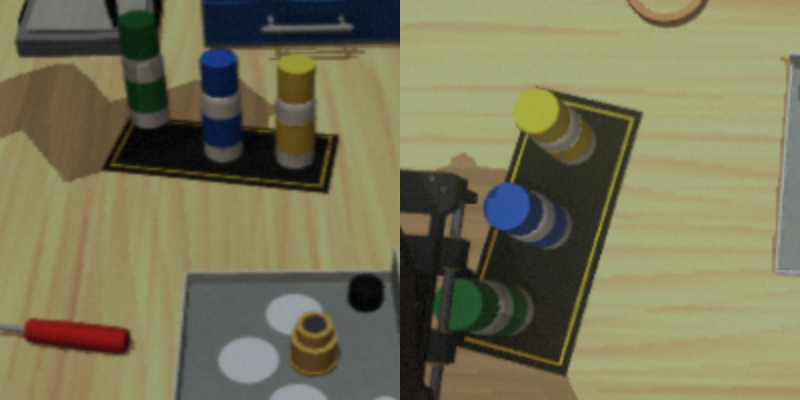

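Green hangs upright over the near end of the mat, well spaced from blue. I'll lower and release it.

```bash
python3 -m inch '[0,0.012,0,0,0,0,1,0,0.012,0,0,0,0,1,0,0.008,0,0,0,0,1,0,0.004,0,0,0,0,1,0,0.002,0,0,0,0,1,0,0,0,0,0,0,1,0,0,0,0,0,0,1]'; python3 -m inch '[0,0.001,0,0,0,0,1,0,0,0,0,0,0,1]'; python3 go.py 408 325 94.7 -1.608
```

```text
t: 26.3
eef_pos: [407.8, 325.2, 95.9]
tcp_rot: [-1.57, 0.0, -1.608]
ft_force: [0.7, -0.9, -0.9]
opening: 0.448
t: 26.5
eef_pos: [407.7, 325.2, 94.8]
tcp_rot: [-1.571, 0.0, -1.608]
ft_force: [-1.6, -0.9, -2.4]
opening: 0.45
t26.5 pos [407.7 325.2  94.8] rot [-1.571  0.    -1.608] ay deg -0.0 shift mm x0.2 y0.1 z0.3 F [-1.6 -0.9 -2.4] open 0.450 q [ 0.55  0.46  1.9  -0.    0.78  0.58]
```

```bash
python3 -m inch '[0,0.001,0,0,0,0,1,0,0,0,0,0,0,1]'; python3 -m inch '[0,0,0,0,0,0,-0.3,0,0,0,0,0,0,-0.5,0,0,0,0,0,0,-0.7,0,0,0,0,0,0,-1,0,0,0,0,0,0,-1,0,-0.015,0,0,0,0,-1,0,-0.03,0,0,0,0,-1,0,-0.03,0,0,0,0,-1,0,-0.03,0,0,0,0,-1,0,0,0,0,0,0,-1]'; python3 go.py 579.5 -42.7 160 -1.608; python3 - <<'E'
from h import *
s=env.read_camera("side");t=env.read_camera("top")
cv2.imwrite("pics/g5.png",np.hstack([cv2.resize(c["pixels"][a:a+200,b:b+200],None,fx=2,fy=2) for c,a,b in ((s,50,180),(t,120,100))]))
cv2.imwrite("pics/f1.png",np.hstack([cv2.resize(c["pixels"][a:a+130,b:b+130],None,fx=3,fy=3,interpolation=cv2.INTER_CUBIC) for c,a,b in ((s,160,260),(t,140,280))]))
# white marks in tray and neck-top of fitting
for n,c,(x0,y0,x1,y1) in (("top",t,(285,155,405,265)),("side",s,(265,185,395,275))):
    hsv=cv2.cvtColor(c["pixels"],cv2.COLOR_BGR2HSV)[y0:y1,x0:x1]
    m=((hsv[...,1]<40)&(hsv[...,2]>150)).astype(np.uint8)
    for ct in cv2.findContours(m,0,1)[0]:
        if cv2.contourArea(ct)>150:
            e=cv2.fitEllipse(cv2.convexHull(ct)); p=(e[0][0]+x0,e[0][1]+y0); print(n,"mark",np.round(p,1),np.round(e[1],1),plane(c,[p],3).round(1))
    m=((hsv[...,1]>110)&(hsv[...,0]<30)&(hsv[...,0]>10)).astype(np.uint8)
    for ct in cv2.findContours(m,0,1)[0]:
        if cv2.contourArea(ct)>150:print(n,"brass",cv2.boundingRect(ct),np.array(cv2.boundingRect(ct)[:2])+(x0,y0))
E
```

```text
t: 26.7
eef_pos: [408.2, 325.4, 94.6]
tcp_rot: [-1.569, 0.001, -1.608]
ft_force: [-0.3, -0.8, 7.0]
opening: 0.448
t: 27.7
eef_pos: [409.0, 326.0, 202.2]
tcp_rot: [-1.566, 0.003, -1.608]
ft_force: [0.2, 0.9, 0.1]
opening: 0.998
t27.7 pos [409.  326.  202.2] rot [-1.566  0.003 -1.608] ay deg -0.0 shift mm x362.1 y42.2 z184.1 F [0.2 0.9 0.1] open 0.998 q [ 0.55  0.32  1.78 -0.    1.03  0.58]
top mark [343.5 226.6] [27.6 28.1] [[517.3 -39.7   3. ]]
top mark [373.5 206.3] [27.  27.9] [[ 561.  -101.3    3. ]]
top mark [315.5 202.8] [27.2 27.6] [[565.6  18.7   3. ]]
top mark [386.  168.8] [14.7 15.8] [[ 642.3 -128.2    3. ]]
top brass (50, 29, 22, 24) [335 184]
side mark [372.4 255.8] [14.1 15.7] [[ 640.9 -110.3    3. ]]
side mark [328.7 254.3] [24.3 29.8] [[ 561.6 -102.5    3. ]]
side mark [303.8 229.6] [21.6 28.4] [[518.  -40.8   3. ]]
side mark [326.6 206.7] [19.2 26. ] [[566.   17.8   3. ]]
side brass (60, 21, 24, 32) [325 206]
```

View pics/g5.png

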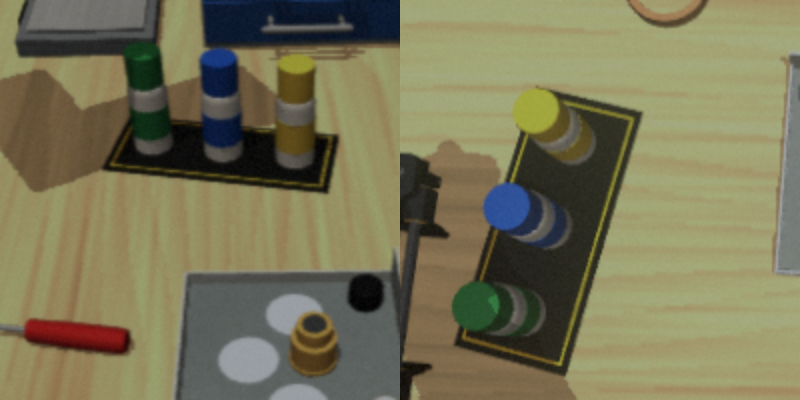

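View pics/f1.png

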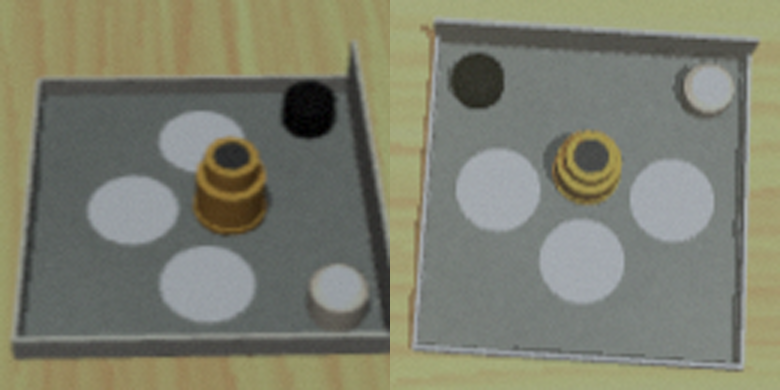

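All three cans stand upright on the mat, the three marks are free, and the end caps are in place. The fitting's neck mouth is at side (337.7,211) and top (348,191.3).

```bash
python3 - <<'E'
from h import *
s=env.read_camera("side");t=env.read_camera("top")
print("fit top",tri(s,[(337.7,211.3)],t,[(348,191.3)]).round(1))
print("marks g b y",tri(s,[(303.8,229.6),(328.7,254.3),(326.6,206.7)],t,[(343.5,226.6),(373.5,206.3),(315.5,202.8)]).round(1))
E
python3 go.py 579.5 -42.7 160 -1.608
python3 -m inch '[0.02,0,0.01,0,0,0,-1,0.04,0,0.02,0,0,0,-1,0.04,0,0.02,0,0,0,-1,0.04,0,0.02,0,0,0,-1,0.04,0,0.02,0,0,0,-1,0.04,0,0.02,0,0,0,-1,0.04,0,0.02,0,0,0,-1,0.04,0,0.02,0,0,0,-1,0.03,0,0.016,0,0,0,-1,0.02,0,0.01,0,0,0,-1]'; python3 -m inch '[0.01,0,0.007,0,0,0,-1,0,0,0,0,0,0,-1,0,0,0,0,0,0,-1]';python3 go.py 579.5 -42.7 100 -1.608
```

```text
fit top [[580.6 -44.5  54.5   1.9]]
marks g b y [[ 5.178e+02 -3.970e+01  1.600e+00  4.000e-01]
 [ 5.616e+02 -1.015e+02  1.500e+00  4.000e-01]
 [ 5.660e+02  1.880e+01  1.900e+00  2.000e-01]]
t27.9 pos [407.2 324.8 197.7] rot [-1.572e+00 -1.000e-03 -1.608e+00] ay deg -0.0 shift mm x360.9 y37.7 z185.8 F [-0.2  0.9 -0.1] open 1.003 q [ 0.55  0.33  1.79 -0.    1.03  0.58]
t: 28.9
eef_pos: [570.8, -33.6, 197.1]
tcp_rot: [-1.573, 0.0, -1.61]
ft_force: [0.2, 0.3, 1.1]
opening: 1.003
t: 29.2
eef_pos: [576.6, -40.7, 198.1]
tcp_rot: [-1.572, 0.0, -1.608]
ft_force: [-0.6, -0.1, -0.6]
opening: 1.001
t29.2 pos [576.6 -40.7 198.1] rot [-1.572  0.    -1.608] ay deg 0.0 shift mm x1.9 y98.1 z3.0 F [-0.6 -0.1 -0.6] open 1.001 q [-0.18  0.41  1.65  0.    1.08 -0.15]
```

```bash
python3 -m inch '[0.002,0,0.003,0,0,0,-1,0,0.03,0,0,0,0,-1,0,0.04,0,0,0,0,-1,0,0.03,0,0,0,0,-1,0,0.02,0,0,0,0,-1,0,0.02,0,0,0,0,-1,0,0,0,0,0,0,-1,0,0,0,0,0,0,-1]';python3 go.py 579.6 -43 7 -1.608;  python3 - <<'E'
from h import *
s=env.read_camera("side")
cv2.imwrite("pics/f2.png",cv2.resize(s["pixels"][100:290,230:420],None,fx=3,fy=3,interpolation=cv2.INTER_CUBIC))
E
```

```text
t: 30.0
eef_pos: [580.2, -43.0, 59.2]
tcp_rot: [-1.571, -0.0, -1.607]
ft_force: [0.2, 0.6, 0.6]
opening: 1.0
t30.0 pos [580.2 -43.   59.2] rot [-1.571 -0.    -1.607] ay deg 0.0 shift mm x0.0 y52.2 z-0.6 F [0.2 0.6 0.6] open 1.000 q [-0.19  0.58  1.79 -0.    0.78 -0.15]
```

View pics/f2.png

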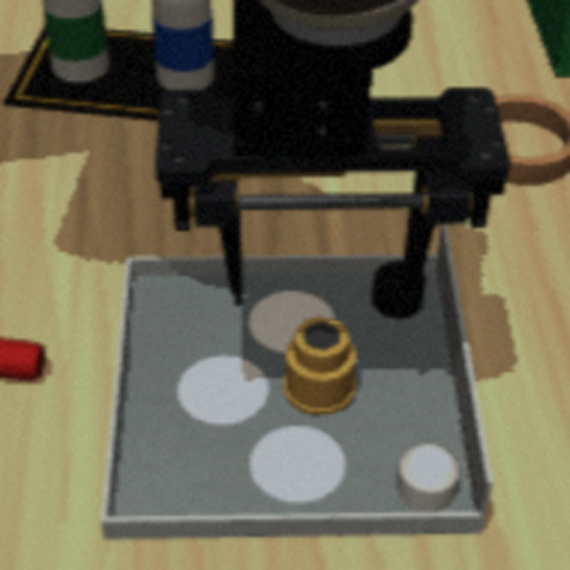

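Fingers straddle the fitting along the tray's x axis, and the end caps (398,290), (428,472) are clear of them. I'll go on down, watching the force.

```bash
python3 -m inch '[0,0.015,0,0,0,0,-1,0,0.015,0,0,0,0,-1,0,0.01,0,0,0,0,-1,0,0.005,0,0,0,0,-1,0,0,0,0,0,0,-1,0,0,0,0,0,0,-1]';python3 go.py 579.6 -43 7 -1.608
```

```text
t: 30.65
eef_pos: [580.4, -43.6, 14.3]
tcp_rot: [-1.57, -0.0, -1.608]
ft_force: [-0.8, -0.5, 0.4]
opening: 0.999
t30.6 pos [580.4 -43.6  14.3] rot [-1.57  -0.    -1.608] ay deg -0.0 shift mm x-0.6 y7.3 z-0.8 F [-0.8 -0.5  0.4] open 0.999 q [-0.19  0.64  1.82 -0.    0.68 -0.15]
```

```bash
python3 -m inch '[0,0.005,0,0,0,0,-1,0,0.0015,0,0,0,0,-1,0,0,0,0,0,0,-1,0,0,0,0,0,0,1,0,0,0,0,0,0,1,0,0,0,0,0,0,1,0,0,0,0,0,0,1,0,0,0,0,0,0,1,0,0,0,0,0,0,1,0,0,0,0,0,0,1]'; python3 -m inch '[0,0,0,0,0,0,1,0,0,0,0,0,0,1,0,0,0,0,0,0,1,0,0,0,0,0,0,1]';python3 go.py 579.6 -43 7 -1.608;  python3 - <<'E'
from h import *
s=env.read_camera("side")
cv2.imwrite("pics/f3.png",cv2.resize(s["pixels"][100:290,230:420],None,fx=3,fy=3,interpolation=cv2.INTER_CUBIC))
E
```

```text
t: 31.65
eef_pos: [580.0, -43.6, 7.2]
tcp_rot: [-1.571, -0.0, -1.608]
ft_force: [0.4, 0.6, -0.0]
opening: 0.47
t: 32.05
eef_pos: [580.2, -43.6, 7.3]
tcp_rot: [-1.57, -0.0, -1.608]
ft_force: [0.8, 0.3, 0.4]
opening: 0.35
t32.0 pos [580.2 -43.6   7.3] rot [-1.57  -0.    -1.608] ay deg -0.0 shift mm x-0.6 y0.3 z-0.6 F [0.8 0.3 0.4] open 0.350 q [-0.19  0.65  1.82 -0.    0.67 -0.15]
```

View pics/f3.png

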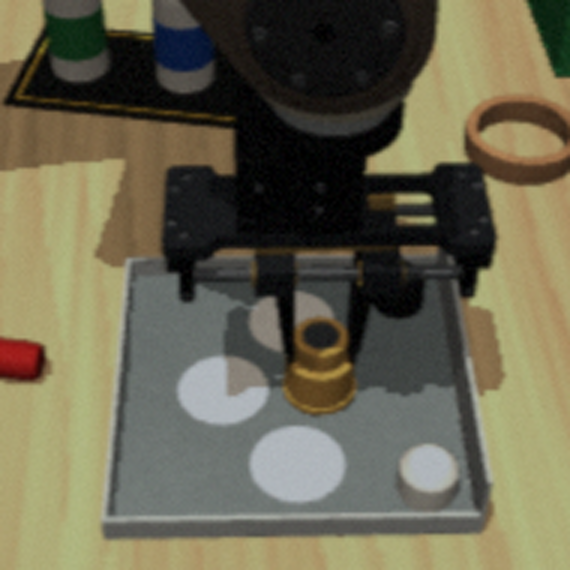

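The opening of 0.35 (33 mm) means the pads hold the neck, and the picture agrees (finger ends at row 360, at the shoulder). It's a sound grip, so I'll lift gently and check.

```bash
python3 -m inch '[0,-0.005,0,0,0,0,1,0,-0.01,0,0,0,0,1,0,-0.02,0,0,0,0,1,0,-0.025,0,0,0,0,1,0,-0.02,0,0,0,0,1,0,-0.01,0,0,0,0,1,0,0,0,0,0,0,1,0,0,0,0,0,0,1]';python3 go.py 450.4 -300.5 100 -1.608;  python3 - <<'E'
from h import *
s=env.read_camera("side")
cv2.imwrite("pics/f4.png",cv2.resize(s["pixels"][100:290,230:420],None,fx=3,fy=3,interpolation=cv2.INTER_CUBIC))
E
```

```text
t: 32.9
eef_pos: [579.6, -43.5, 96.8]
tcp_rot: [-1.571, 0.0, -1.608]
ft_force: [-0.2, 0.7, -2.5]
opening: 0.352
t32.9 pos [579.6 -43.5  96.8] rot [-1.571  0.    -1.608] ay deg -0.0 shift mm x261.6 y-3.2 z-119.6 F [-0.2  0.7 -2.5] open 0.352 q [-0.19  0.53  1.76 -0.    0.86 -0.15]
```

View pics/f4.png

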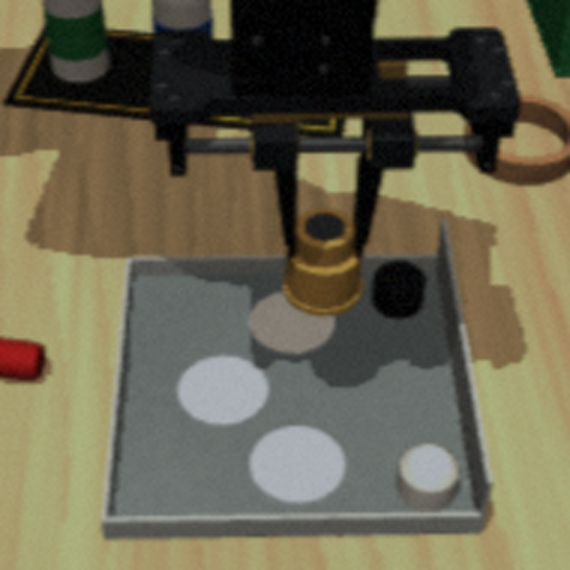

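Held straight, with 0.09 m of clearance; the end caps are unmoved. On to the order tray.

```bash
python3 -m inch '[0.01,0,-0.0045,0,0,0,1,0.02,0,-0.009,0,0,0,1,0.03,0,-0.0135,0,0,0,1,0.03,0,-0.0135,0,0,0,1,0.03,0,-0.0135,0,0,0,1,0.03,0,-0.0135,0,0,0,1,0.03,0,-0.0135,0,0,0,1,0.03,0,-0.0135,0,0,0,1,0.03,0,-0.0135,0,0,0,1,0.02,0,-0.01,0,0,0,1]' && python3 -m inch '[0.0016,0,-0.0016,0,0,0,1,0,0,0,0,0,0,1,0,0.025,0,0,0,0,1,0,0.025,0,0,0,0,1,0,0,0,0,0,0,1,0,0,0,0,0,0,1,0,0,0,0,0,0,1]';python3 go.py 450.4 -300.5 7 -1.608;  python3 - <<'E'
from h import *
s=env.read_camera("side");t=env.read_camera("top")
cv2.imwrite("pics/f5.png",np.hstack([cv2.resize(c["pixels"][a:a+150,b:b+190],None,fx=2.1,fy=2.1) for c,a,b in ((s,250,200),(t,170,400))]))
E
```

```text
t: 33.95
eef_pos: [450.7, -300.9, 96.5]
tcp_rot: [-1.572, 0.0, -1.609]
ft_force: [0.4, 0.1, -1.3]
opening: 0.348
t: 34.65
eef_pos: [451.4, -300.5, 48.3]
tcp_rot: [-1.57, -0.001, -1.608]
ft_force: [0.2, -1.3, -1.3]
opening: 0.352
t34.6 pos [ 451.4 -300.5   48.3] rot [-1.570e+00 -1.000e-03 -1.608e+00] ay deg 0.0 shift mm x0.0 y41.3 z-1.0 F [ 0.2 -1.3 -1.3] open 0.352 q [-0.71  0.55  1.89 -0.    0.7  -0.67]
```

View pics/f5.png

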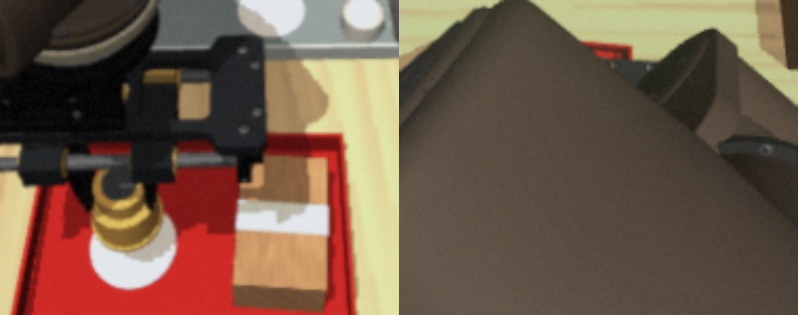

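The fitting is over the white mark and the hand's end passes above the carton (lug at (250,170)) with room to spare. I'll lower it with force checks.

```bash
python3 -m inch '[0,0.012,-0.0005,0,0,0,1,0,0.012,0,0,0,0,1,0,0.008,0,0,0,0,1,0,0.004,0,0,0,0,1,0,0.002,0,0,0,0,1,0,0,0,0,0,0,1,0,0,0,0,0,0,1]'; python3 -m inch '[0,0.001,0,0,0,0,1,0,0,0,0,0,0,1]'; python3 go.py 450.4 -300.5 7.2 -1.608
```

```text
t: 35.45
eef_pos: [450.4, -300.6, 9.4]
tcp_rot: [-1.57, -0.0, -1.608]
ft_force: [-0.9, 0.7, -1.4]
opening: 0.348
t: 35.65
eef_pos: [450.3, -300.6, 8.4]
tcp_rot: [-1.571, -0.0, -1.608]
ft_force: [0.5, 0.7, -1.9]
opening: 0.352
t35.6 pos [ 450.3 -300.6    8.4] rot [-1.571 -0.    -1.608] ay deg -0.0 shift mm x-0.1 y1.2 z0.1 F [ 0.5  0.7 -1.9] open 0.352 q [-0.71  0.61  1.92 -0.    0.61 -0.67]
```

```bash
python3 -m inch '[0,0.001,0,0,0,0,1,0,0,0,0,0,0,1]'; python3 -m inch '[0,0.0005,0,0,0,0,1,0,0,0,0,0,0,1]';python3 -m inch '[0,0.0005,0,0,0,0,1,0,0,0,0,0,0,1]'
```

```text
t: 35.85
eef_pos: [450.3, -300.6, 7.3]
tcp_rot: [-1.571, -0.0, -1.608]
ft_force: [-0.1, 0.4, -2.0]
opening: 0.349
t: 36.05
eef_pos: [450.4, -300.7, 7.2]
tcp_rot: [-1.57, -0.001, -1.608]
ft_force: [-0.5, 0.6, 4.0]
opening: 0.347
t: 36.25
eef_pos: [450.5, -300.7, 7.1]
tcp_rot: [-1.57, -0.001, -1.608]
ft_force: [-1.9, 1.8, 10.4]
opening: 0.35
```

```bash
python3 -m inch '[0,0,0,0,0,0,-0.1,0,0,0,0,0,0,-0.3,0,0,0,0,0,0,-0.6,0,0,0,0,0,0,-1,0,0,0,0,0,0,-1,0,0,0,0,0,0,-1,0,-0.02,0,0,0,0,-1,0,-0.04,0,0,0,0,-1,0,-0.05,0,0,0,0,-1,0,-0.05,0,0,0,0,-1]' && python3 -m inch '[-0.04,-0.04,0.01,0,0,0,-1,-0.04,0,0.01,0,0,0,-1,-0.04,0,0.01,0,0,0,-1,-0.04,0,0.01,0,0,0,-1,-0.04,0,0.01,0,0,0,-1,-0.04,0,0.01,0,0,0,-1,-0.04,0,0,0,0,0,-1,-0.04,0,0,0,0,0,-1,0,0,0,0,0,0,-1,0,0,0,0,0,0,-1]'; python3 go.py 407.7 325.2 150 -1.608; python3 - <<'E'
from h import *
s=env.read_camera("side");t=env.read_camera("top")
cv2.imwrite("pics/f6.png",np.hstack([cv2.resize(c["pixels"][a:a+140,b:b+190],None,fx=2.1,fy=2.1) for c,a,b in ((s,260,200),(t,170,400))]))
cv2.imwrite("pics/f6b.png",t["pixels"]);cv2.imwrite("pics/f6c.png",s["pixels"])
E
```

```text
t: 37.25
eef_pos: [449.8, -300.2, 167.8]
tcp_rot: [-1.572, 0.001, -1.608]
ft_force: [1.4, -0.5, -0.2]
opening: 0.998
t: 38.25
eef_pos: [520.6, 12.5, 201.0]
tcp_rot: [-1.571, -0.0, -1.606]
ft_force: [0.4, -0.5, -0.9]
opening: 0.999
t38.2 pos [520.6  12.5 201. ] rot [-1.571 -0.    -1.606] ay deg 0.1 shift mm x-308.3 y51.0 z-124.4 F [ 0.4 -0.5 -0.9] open 0.999 q [-0.1   0.32  1.79 -0.    1.04 -0.07]
```

View pics/f6.png

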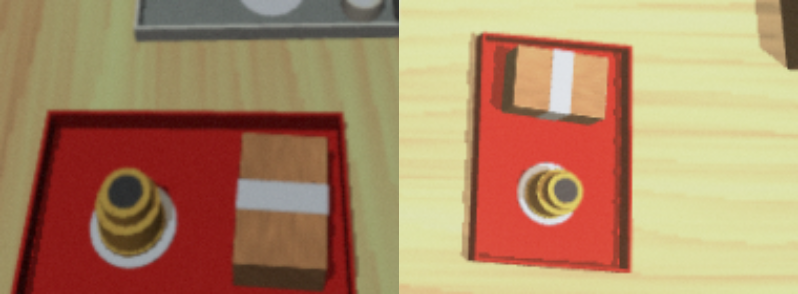

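View pics/f6b.png

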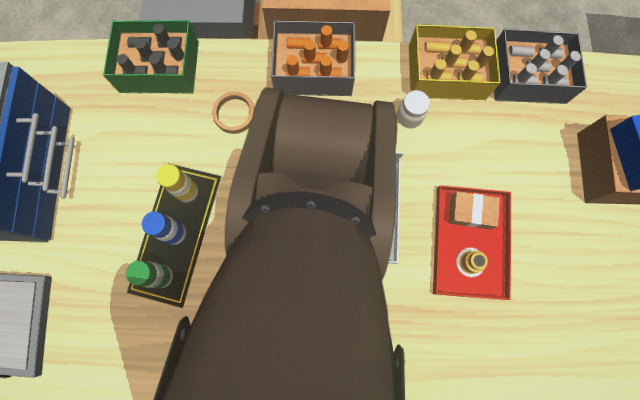

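The fitting stands upright, centred on the white mark (side (130,222) on the mark at (133,224)); the carton is unmoved. Now green goes back first, since the yaw already fits.

```bash
python3 -m inch '[-0.02,0,-0.008,0,0,0,-1,-0.04,0,-0.016,0,0,0,-1,-0.04,0,-0.016,0,0,0,-1,-0.04,0,-0.016,0,0,0,-1,-0.04,0,-0.016,0,0,0,-1,-0.04,0,-0.016,0,0,0,-1,-0.04,0,-0.016,0,0,0,-1,-0.028,0,-0.012,0,0,0,-1,-0.02,0,-0.008,0,0,0,-1,0,0,0,0,0,0,-1]';python3 -m inch '[0,0,0,0,0,0,-1,0,0,0,0,0,0,-1]'; python3 go.py 407.7 325.2 94.7 -1.608
```

```text
t: 39.35
eef_pos: [408.2, 325.2, 200.9]
tcp_rot: [-1.571, 0.0, -1.607]
ft_force: [0.2, -0.4, 0.3]
opening: 1.001
t: 39.55
eef_pos: [408.9, 323.1, 201.0]
tcp_rot: [-1.571, -0.0, -1.61]
ft_force: [-0.9, 0.3, 0.1]
opening: 0.999
t39.5 pos [408.9 323.1 201. ] rot [-1.571 -0.    -1.61 ] ay deg -0.1 shift mm x-2.1 y106.3 z-1.3 F [-0.9  0.3  0.1] open 0.999 q [ 0.54  0.32  1.78 -0.    1.04  0.58]
```

```bash
python3 - <<'E'
from h import *
s=env.read_camera("side");t=env.read_camera("top")
cv2.imwrite("pics/m1.png",np.hstack([cv2.resize(c["pixels"][a:a+130,b:b+130],None,fx=3,fy=3,interpolation=cv2.INTER_CUBIC) for c,a,b in ((s,50,220),(t,150,110))]))
E
```

```text
(no output)
```

View pics/m1.png

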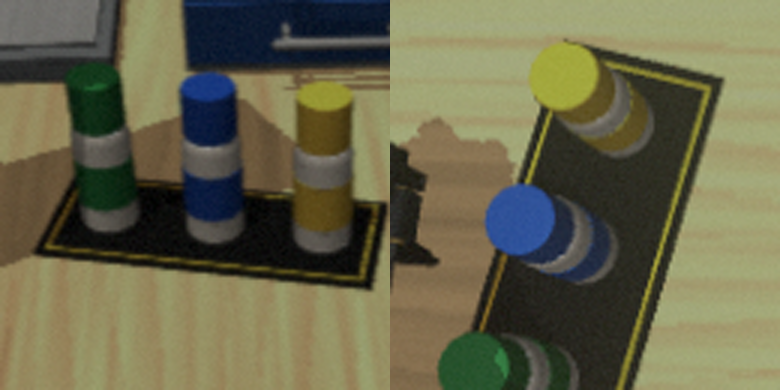

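All three still stand where released. I'll descend on green.

```bash
python3 -m inch '[-0.002,0,-0.0012,0,0,0,-1,0,0.03,0,0,0,0,-1,0,0.03,0,0,0,0,-1,0,0.025,0,0,0,0,-1,0,0.015,0,0,0,0,-1,0,0.006,0,0,0,0,-1,0,0,0,0,0,0,-1,0,0,0,0,0,0,-1]'; python3 go.py 407.7 325.2 94.7 -1.608
```

```text
t: 40.45
eef_pos: [407.6, 326.5, 95.7]
tcp_rot: [-1.57, 0.0, -1.608]
ft_force: [0.1, 0.1, -0.8]
opening: 1.003
t40.5 pos [407.6 326.5  95.7] rot [-1.57   0.    -1.608] ay deg -0.0 shift mm x1.3 y1.0 z0.2 F [ 0.1  0.1 -0.8] open 1.003 q [ 0.55  0.46  1.9  -0.    0.78  0.59]
```

```bash
python3 -m inch '[0.0013,0.001,0,0,0,0,-1,0,0,0,0,0,0,1,0,0,0,0,0,0,1,0,0,0,0,0,0,1,0,0,0,0,0,0,1,0,0,0,0,0,0,1,0,0,0,0,0,0,1,0,0,0,0,0,0,1,0,0,0,0,0,0,1,0,0,0,0,0,0,1]'; python3 -m inch '[0,0,0,0,0,0,1,0,0,0,0,0,0,1,0,-0.005,0,0,0,0,1,0,-0.015,0,0,0,0,1,0,-0.025,0,0,0,0,1,0,-0.025,0,0,0,0,1,0,-0.01,0,0,0,0,1,0,0,0,0,0,0,1]'; python3 go.py 517.6 -40.4 96 -1.608
```

```text
t: 41.45
eef_pos: [407.1, 325.0, 94.0]
tcp_rot: [-1.571, -0.0, -1.608]
ft_force: [0.2, -0.4, -0.4]
opening: 0.456
t: 42.25
eef_pos: [407.4, 325.3, 175.0]
tcp_rot: [-1.569, 0.001, -1.608]
ft_force: [-0.3, 0.8, -1.5]
opening: 0.45
t42.2 pos [407.4 325.3 175. ] rot [-1.569e+00  1.000e-03 -1.608e+00] ay deg -0.0 shift mm x361.3 y79.0 z123.7 F [-0.3  0.8 -1.5] open 0.450 q [ 0.55  0.35  1.82 -0.    0.97  0.58]
```

```bash
python3 -m inch '[0.01,0,0.003,0,0,0,1,0.02,0,0.007,0,0,0,1,0.03,0,0.01,0,0,0,1,0.03,0,0.01,0,0,0,1,0.03,0,0.01,0,0,0,1,0.03,0,0.01,0,0,0,1,0.03,0,0.01,0,0,0,1,0.03,0,0.01,0,0,0,1,0.03,0,0.01,0,0,0,1,0.03,0,0.01,0,0,0,1]' && python3 -m inch '[0.03,0,0.01,0,0,0,1,0.025,0,0.01,0,0,0,1,0.02,0,0.008,0,0,0,1,0.012,0,0.004,0,0,0,1,0.0045,0,0.0015,0,0,0,1,0,0,0,0,0,0,1,0,0.02,0,0,0,0,1,0,0.02,0,0,0,0,1,0,0,0,0,0,0,1,0,0,0,0,0,0,1]';python3 go.py 517.4 -40.9 95 -1.608;  python3 - <<'E'
from h import *
s=env.read_camera("side")
cv2.imwrite("pics/g6.png",cv2.resize(s["pixels"][100:290,230:420],None,fx=3,fy=3,interpolation=cv2.INTER_CUBIC))
E
```

```text
t: 43.25
eef_pos: [486.3, 50.0, 172.7]
tcp_rot: [-1.573, -0.0, -1.608]
ft_force: [-0.0, 0.7, -2.2]
opening: 0.456
t: 44.25
eef_pos: [516.8, -40.1, 134.3]
tcp_rot: [-1.571, 0.0, -1.607]
ft_force: [0.1, 0.6, -0.9]
opening: 0.452
t44.2 pos [516.8 -40.1 134.3] rot [-1.571  0.    -1.607] ay deg 0.0 shift mm x0.7 y39.3 z0.6 F [ 0.1  0.6 -0.9] open 0.452 q [-0.2   0.4   1.87 -0.    0.87 -0.17]
```

View pics/g6.png

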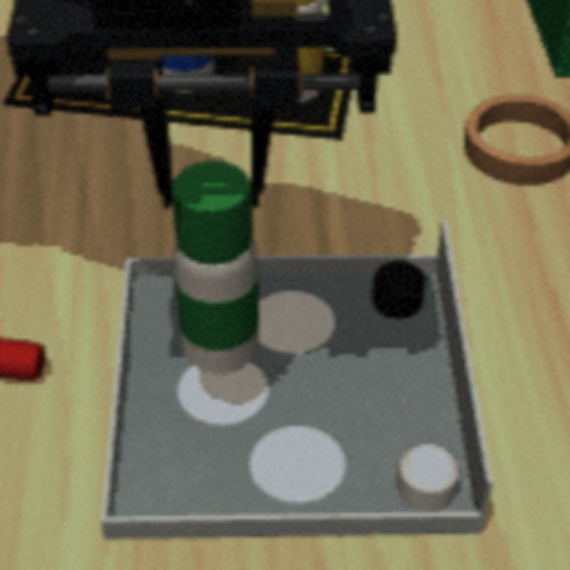

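Green hangs upright over its own mark (222,390). Lowering.

```bash
python3 -m inch '[0.0005,0.012,0.0005,0,0,0,1,0,0.012,0,0,0,0,1,0,0.008,0,0,0,0,1,0,0.004,0,0,0,0,1,0,0.002,0,0,0,0,1,0,0,0,0,0,0,1,0,0,0,0,0,0,1]'; python3 -m inch '[0,0.001,0,0,0,0,1,0,0,0,0,0,0,1]';python3 -m inch '[0,0.001,0,0,0,0,1,0,0,0,0,0,0,1]'; python3 go.py 517.4 -41 93.7 -1.608
```

```text
t: 45.0
eef_pos: [517.7, -41.4, 96.2]
tcp_rot: [-1.57, -0.0, -1.608]
ft_force: [0.7, -0.4, -1.4]
opening: 0.452
t: 45.2
eef_pos: [517.5, -41.4, 95.1]
tcp_rot: [-1.571, -0.0, -1.608]
ft_force: [0.8, -0.8, -1.1]
opening: 0.451
t: 45.4
eef_pos: [517.4, -41.3, 94.0]
tcp_rot: [-1.571, -0.0, -1.608]
ft_force: [0.2, 0.2, -1.1]
opening: 0.454
t45.4 pos [517.4 -41.3  94. ] rot [-1.571 -0.    -1.608] ay deg -0.0 shift mm x-0.3 y0.3 z-0.1 F [ 0.2  0.2 -1.1] open 0.454 q [-0.21  0.46  1.91 -0.    0.77 -0.17]
```

```bash
python3 -m inch '[-0.0005,0.0007,0,0,0,0,1,0,0,0,0,0,0,1]';python3 -m inch '[0,0.0005,0,0,0,0,1,0,0,0,0,0,0,1]'
```

```text
t: 45.6
eef_pos: [517.5, -40.8, 93.3]
tcp_rot: [-1.571, -0.0, -1.608]
ft_force: [0.4, -0.3, -2.1]
opening: 0.449
t: 45.8
eef_pos: [517.6, -40.9, 93.0]
tcp_rot: [-1.57, -0.0, -1.608]
ft_force: [-0.4, 0.4, 1.2]
opening: 0.452
```

```bash
python3 -m inch '[0,0.0005,0,0,0,0,1,0,0,0,0,0,0,1]' && python3 -m inch '[0,0,0,0,0,0,-0.3,0,0,0,0,0,0,-0.5,0,0,0,0,0,0,-0.7,0,0,0,0,0,0,-1,0,0,0,0,0,0,-1,0,-0.015,0,0,0,0,-1,0,-0.03,0,0,0,0,-1,0,-0.03,0,0,0,0,-1,0,-0.03,0,0,0,0,-1,0,0,0,0,8,0,-1]' && python3 -m inch '[0,0,0,0,8.5,0,-1,0,0,0,0,8.5,0,-1,0,0,0,0,8.5,0,-1,0,0,0,0,8.5,0,-1,0,0,0,0,8.5,0,-1,0,0,0,0,8.5,0,-1,0,0,0,0,8.5,0,-1,0,0,0,0,8.5,0,-1,0,0,0,0,8.5,0,-1,0,0,0,0,8.5,0,-1]' && python3 -m inch '[0,0,0,0,8.5,0,-1,0,0,0,0,3.5,0,-1,0,0,0,0,0,0,-1]'; python3 go.py 496.6 306 94.7 2.842; python3 - <<'E'
from h import *
s=env.read_camera("side")
cv2.imwrite("pics/g7.png",cv2.resize(s["pixels"][100:290,230:420],None,fx=3,fy=3,interpolation=cv2.INTER_CUBIC))
E
```

```text
t: 46.0
eef_pos: [517.9, -40.9, 92.9]
tcp_rot: [-1.57, -0.0, -1.608]
ft_force: [-0.1, 1.0, 6.3]
opening: 0.453
t: 47.0
eef_pos: [518.9, -41.1, 200.9]
tcp_rot: [-1.565, -0.0, -1.748]
ft_force: [1.0, -1.1, -1.7]
opening: 0.998
t: 48.0
eef_pos: [517.4, -40.8, 197.3]
tcp_rot: [-1.571, -0.0, 3.046]
ft_force: [-0.2, 0.2, -0.4]
opening: 1.0
t: 48.3
eef_pos: [517.4, -40.8, 197.3]
tcp_rot: [-1.571, -0.0, 2.842]
ft_force: [0.1, -0.4, 0.5]
opening: 0.998
t48.3 pos [517.4 -40.8 197.3] rot [-1.571 -0.     2.842] ay deg -0.0 shift mm x122.3 y102.6 z-325.2 F [ 0.1 -0.4  0.5] open 0.998 q [-0.21  0.32  1.79 -0.    1.03  1.66]
```

View pics/g7.png

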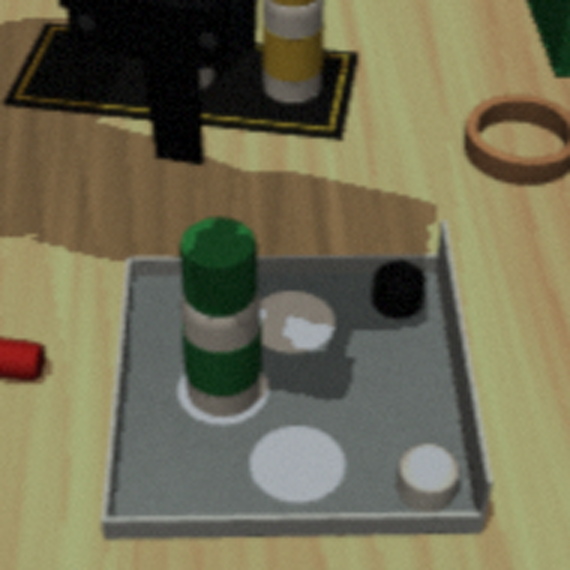

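Green stands centred on its mark, with a white ring visible evenly around its foot. Next is blue.

```bash
python3 -m inch '[0.006,0,-0.015,0,0,0,-1,0.015,0,-0.04,0,0,0,-1,0.015,0,-0.04,0,0,0,-1,0.015,0,-0.04,0,0,0,-1,0.015,0,-0.04,0,0,0,-1,0.015,0,-0.04,0,0,0,-1,0.015,0,-0.04,0,0,0,-1,0.015,0,-0.04,0,0,0,-1,0.0113,0,-0.03,0,0,0,-1,0,0,0,0,0,0,-1]';python3 -m inch '[0,0,0,0,0,0,-1,0,0,0,0,0,0,-1]'; python3 go.py 496.6 306 94.7 2.842
```

```text
t: 49.35
eef_pos: [495.7, 309.0, 196.9]
tcp_rot: [-1.571, -0.0, 2.848]
ft_force: [-0.1, -0.6, 0.4]
opening: 1.0
t: 49.55
eef_pos: [496.5, 304.9, 197.2]
tcp_rot: [-1.57, -0.0, 2.843]
ft_force: [-0.4, 0.7, 0.1]
opening: 0.997
t49.5 pos [496.5 304.9 197.2] rot [-1.57  -0.     2.843] ay deg 0.0 shift mm x0.2 y102.5 z-1.1 F [-0.4  0.7  0.1] open 0.997 q [ 0.44  0.41  1.64 -0.    1.08  2.31]
```

```bash
python3 -m inch '[0,0.025,-0.0005,0,0,0,-1,0,0.03,0,0,0,0,-1,0,0.025,0,0,0,0,-1,0,0.015,0,0,0,0,-1,0,0.007,0,0,0,0,-1,0,0,0,0,0,0,-1,0,0,0,0,0,0,-1]'; python3 go.py 496.6 306 94.7 2.842;python3 - <<'E'
from h import *
s=env.read_camera("side")
cv2.imwrite("pics/b5.png",cv2.resize(s["pixels"][30:190,200:400],None,fx=3,fy=3,interpolation=cv2.INTER_CUBIC))
E
```

```text
t: 50.25
eef_pos: [497.1, 306.0, 96.1]
tcp_rot: [-1.571, 0.001, 2.842]
ft_force: [1.1, -0.3, -0.1]
opening: 1.002
t50.2 pos [497.1 306.   96.1] rot [-1.571e+00  1.000e-03  2.842e+00] ay deg -0.0 shift mm x0.5 y1.4 z0.1 F [ 1.1 -0.3 -0.1] open 1.002 q [ 0.44  0.53  1.75 -0.    0.86  2.31]
```

View pics/b5.png

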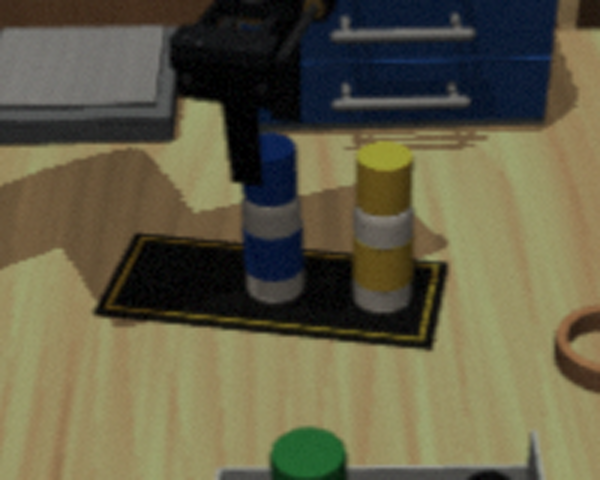

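The near finger is beside blue's cap (243,150); closing and lifting high to clear green.

```bash
python3 -m inch '[0,0.001,0,0,0,0,-1,0,0,0,0,0,0,1,0,0,0,0,0,0,1,0,0,0,0,0,0,1,0,0,0,0,0,0,1,0,0,0,0,0,0,1,0,0,0,0,0,0,1,0,0,0,0,0,0,1,0,0,0,0,0,0,1,0,0,0,0,0,0,1]'; python3 -m inch '[0,0,0,0,0,0,1,0,0,0,0,0,0,1,0,-0.01,0,0,0,0,1,0,-0.02,0,0,0,0,1,0,-0.03,0,0,0,0,1,0,-0.03,0,0,0,0,1,0,-0.03,0,0,0,0,1,0,-0.025,0,0,0,0,1,0,-0.015,0,0,0,0,1,0,0,0,0,0,0,1]'; python3 go.py 561.3 -102.2 96 2.842
```

```text
t: 51.3
eef_pos: [496.6, 306.3, 94.3]
tcp_rot: [-1.571, 0.0, 2.842]
ft_force: [0.1, 1.2, -0.7]
opening: 0.454
t: 52.3
eef_pos: [497.1, 306.5, 256.9]
tcp_rot: [-1.573, 0.003, 2.842]
ft_force: [0.0, 0.3, -1.6]
opening: 0.45
t52.3 pos [497.1 306.5 256.9] rot [-1.573  0.003  2.842] ay deg 0.0 shift mm x-182.0 y160.9 z371.6 F [ 0.   0.3 -1.6] open 0.450 q [ 0.44  0.36  1.56 -0.    1.21  2.31]
```

```bash
python3 -m inch '[-0.005,0,0.01,0,0,0,1,-0.01,0,0.02,0,0,0,1,-0.015,0,0.03,0,0,0,1,-0.015,0,0.03,0,0,0,1,-0.015,0,0.03,0,0,0,1,-0.015,0,0.03,0,0,0,1,-0.015,0,0.03,0,0,0,1,-0.015,0,0.03,0,0,0,1,-0.015,0,0.03,0,0,0,1,-0.015,0,0.03,0,0,0,1]' && python3 -m inch '[-0.015,0,0.03,0,0,0,1,-0.015,0,0.03,0,0,0,1,-0.01,0,0.025,0,0,0,1,-0.005,0,0.012,0,0,0,1,-0.002,0,0.004,0,0,0,1,0,0,0,0,0,0,1,0,0.02,0,0,0,0,1,0,0.03,0,0,0,0,1,0,0.03,0,0,0,0,1,0,0.02,0,0,0,0,1]'&& python3 -m inch '[0,0.01,0,0,0,0,1,0,0,0,0,0,0,1,0,0,0,0,0,0,1]';python3 go.py 561.2 -102.2 96 2.842;  python3 - <<'E'
from h import *
s=env.read_camera("side")
cv2.imwrite("pics/b6.png",cv2.resize(s["pixels"][100:290,230:420],None,fx=3,fy=3,interpolation=cv2.INTER_CUBIC))
E
```

```text
t: 53.3
eef_pos: [545.2, 6.5, 253.1]
tcp_rot: [-1.57, -0.002, 2.842]
ft_force: [0.4, -0.0, -2.0]
opening: 0.45
t: 54.3
eef_pos: [560.3, -100.3, 152.5]
tcp_rot: [-1.571, -0.002, 2.844]
ft_force: [0.7, -0.3, -2.1]
opening: 0.449
t: 54.6
eef_pos: [561.6, -101.5, 145.2]
tcp_rot: [-1.571, 0.001, 2.843]
ft_force: [-0.8, -0.5, -2.0]
opening: 0.448
t54.6 pos [ 561.6 -101.5  145.2] rot [-1.571e+00  1.000e-03  2.843e+00] ay deg 0.1 shift mm x0.2 y49.2 z0.7 F [-0.8 -0.5 -2. ] open 0.448 q [-0.29  0.45  1.74 -0.    0.95  1.57]
```

View pics/b6.png

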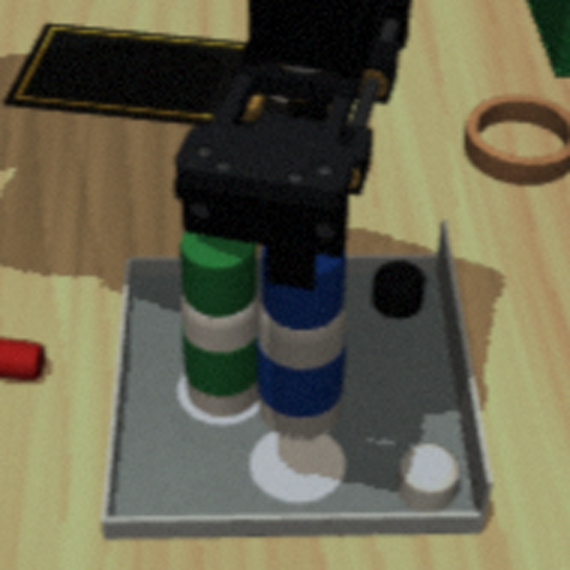

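Blue is upright over its mark (297,465), with green untouched. Lowering.

```bash
python3 -m inch '[0,0.012,0.0005,0,0,0,1,0,0.015,0,0,0,0,1,0,0.012,0,0,0,0,1,0,0.006,0,0,0,0,1,0,0.002,0,0,0,0,1,0,0,0,0,0,0,1,0,0,0,0,0,0,1]'; python3 -m inch '[0,0.001,0,0,0,0,1,0,0,0,0,0,0,1]';python3 -m inch '[0,0.0005,0,0,0,0,1,0,0,0,0,0,0,1]'; python3 go.py 561.2 -102.2 93.7 2.842
```

```text
t: 55.35
eef_pos: [561.3, -102.5, 97.8]
tcp_rot: [-1.571, 0.001, 2.842]
ft_force: [0.4, 0.5, -1.7]
opening: 0.451
t: 55.55
eef_pos: [561.1, -102.4, 96.6]
tcp_rot: [-1.571, 0.0, 2.842]
ft_force: [-0.8, -0.1, -1.8]
opening: 0.448
t: 55.75
eef_pos: [561.0, -102.4, 95.9]
tcp_rot: [-1.571, 0.0, 2.842]
ft_force: [-0.2, 0.6, -1.8]
opening: 0.445
t55.8 pos [ 561.  -102.4   95.9] rot [-1.571  0.     2.842] ay deg 0.0 shift mm x-0.2 y2.2 z-0.2 F [-0.2  0.6 -1.8] open 0.445 q [-0.3   0.51  1.79 -0.    0.84  1.57]
```

```bash
python3 -m inch '[0,0.0015,0,0,0,0,1,0,0,0,0,0,0,1]';python3 -m inch '[0,0.0007,0,0,0,0,1,0,0,0,0,0,0,1]'; python3 -m inch '[0,0.0005,0,0,0,0,1,0,0,0,0,0,0,1]'; python3 -m inch '[0,0.0005,0,0,0,0,1,0,0,0,0,0,0,1]'
```

```text
t: 55.95
eef_pos: [560.9, -102.3, 94.2]
tcp_rot: [-1.571, -0.0, 2.842]
ft_force: [-0.1, -0.2, -2.3]
opening: 0.448
t: 56.15
eef_pos: [560.9, -102.4, 93.5]
tcp_rot: [-1.571, -0.0, 2.842]
ft_force: [-0.5, 0.6, -2.3]
opening: 0.449
t: 56.35
eef_pos: [561.1, -102.4, 93.3]
tcp_rot: [-1.571, 0.0, 2.842]
ft_force: [0.3, 0.4, -0.1]
opening: 0.451
t: 56.55
eef_pos: [561.4, -102.5, 93.2]
tcp_rot: [-1.571, 0.001, 2.842]
ft_force: [-0.0, 0.2, 4.4]
opening: 0.449
```

```bash
python3 -m inch '[0,0,0,0,0,0,-0.3,0,0,0,0,0,0,-0.5,0,0,0,0,0,0,-0.7,0,0,0,0,0,0,-1,0,0,0,0,0,0,-1,0,-0.015,0,0,0,0,-1,0,-0.03,0,0,0,0,-1,0,-0.03,0,0,0,0,-1,0,-0.03,0,0,0,0,-1,0,0,0,0,-7.5,0,-1]' && python3 -m inch '[0,0,0,0,-7.5,0,-1,0,0,0,0,-7.5,0,-1,0,0,0,0,-7.5,0,-1,0,0,0,0,0,0,-1,0,0,0,0,0,0,-1]'; python3 go.py 585 288.5 94.7 -2.917; python3 - <<'E'
from h import *
s=env.read_camera("side")
cv2.imwrite("pics/b7.png",cv2.resize(s["pixels"][100:290,230:420],None,fx=3,fy=3,interpolation=cv2.INTER_CUBIC))
E
```

```text
t: 57.55
eef_pos: [562.5, -102.8, 201.5]
tcp_rot: [-1.57, 0.006, 2.974]
ft_force: [0.4, 0.6, -0.3]
opening: 1.001
t: 58.05
eef_pos: [561.0, -102.4, 197.6]
tcp_rot: [-1.571, -0.0, -2.921]
ft_force: [-0.6, 0.3, 0.3]
opening: 1.002
t58.0 pos [ 561.  -102.4  197.6] rot [-1.571 -0.    -2.921] ay deg -0.2 shift mm x-110.5 y102.9 z-375.7 F [-0.6  0.3  0.3] open 1.002 q [-0.3   0.4   1.67 -0.    1.07  1.05]
```

View pics/b7.png

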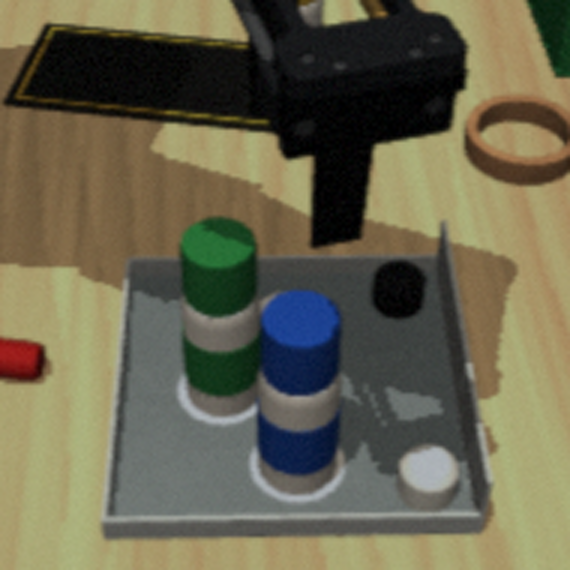

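Blue is upright and centred on its mark. Now yellow.

```bash
python3 -m inch '[-0.005,0,-0.015,0,-0.2,0,-1,-0.012,0,-0.04,0,0,0,-1,-0.012,0,-0.04,0,0,0,-1,-0.012,0,-0.04,0,0,0,-1,-0.012,0,-0.04,0,0,0,-1,-0.012,0,-0.04,0,0,0,-1,-0.012,0,-0.04,0,0,0,-1,-0.012,0,-0.04,0,0,0,-1,-0.012,0,-0.04,0,0,0,-1,-0.0095,0,-0.0407,0,0,0,-1]';python3 -m inch '[0,0,0,0,0,0,-1,0,0,0,0,0,0,-1,0,0.02,0,0,0,0,-1,0,0.02,0,0,0,0,-1,0,0,0,0,0,0,-1,0,0,0,0,0,0,-1]'; python3 go.py 585 288.5 94.7 -2.917
```

```text
t: 59.1
eef_pos: [583.2, 291.3, 197.5]
tcp_rot: [-1.571, -0.0, -2.915]
ft_force: [0.1, -1.5, 0.6]
opening: 0.999
t: 59.7
eef_pos: [584.0, 287.9, 158.1]
tcp_rot: [-1.571, -0.0, -2.915]
ft_force: [0.0, 0.0, 0.9]
opening: 1.0
t59.7 pos [584.  287.9 158.1] rot [-1.571 -0.    -2.915] ay deg 0.1 shift mm x-1.2 y63.4 z-0.3 F [0.  0.  0.9] open 1.000 q [ 0.36  0.55  1.52 -0.    1.08  1.7 ]
```

```bash
python3 -m inch '[-0.001,0.02,0,0,0,0,-1,0,0.02,0,0,0,0,-1,0,0.015,0,0,0,0,-1,0,0.008,0,0,0,0,-1,0,0,0,0,0,0,-1,0,0,0,0,0,0,-1]'; python3 go.py 585 288.5 94.7 -2.917;python3 - <<'E'
from h import *
s=env.read_camera("side")
cv2.imwrite("pics/y5.png",cv2.resize(s["pixels"][30:190,200:400],None,fx=3,fy=3,interpolation=cv2.INTER_CUBIC))
E
```

```text
t: 60.3
eef_pos: [585.3, 288.8, 95.7]
tcp_rot: [-1.571, 0.001, -2.914]
ft_force: [0.2, 0.4, 0.4]
opening: 1.001
t60.3 pos [585.3 288.8  95.7] rot [-1.571e+00  1.000e-03 -2.914e+00] ay deg 0.2 shift mm x0.4 y1.0 z0.3 F [0.2 0.4 0.4] open 1.001 q [ 0.36  0.62  1.57 -0.    0.95  1.7 ]
```

View pics/y5.png

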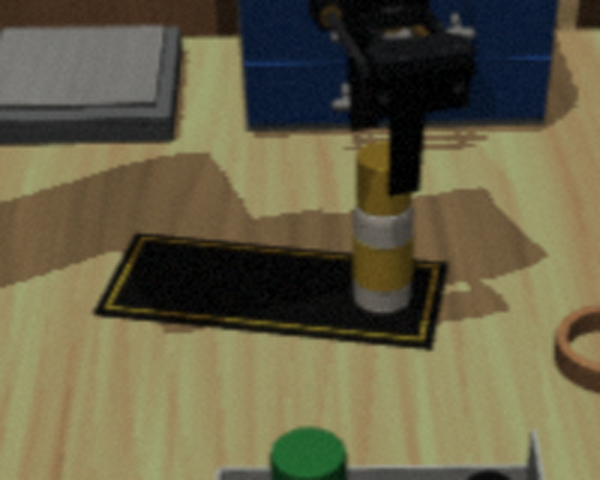

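The finger is beside yellow's cap (405,150). Gripping and lifting.

```bash
python3 -m inch '[0,0.001,0,0,0,0,-1,0,0,0,0,0,0,1,0,0,0,0,0,0,1,0,0,0,0,0,0,1,0,0,0,0,0,0,1,0,0,0,0,0,0,1,0,0,0,0,0,0,1,0,0,0,0,0,0,1,0,0,0,0,0,0,1,0,0,0,0,0,0,1]'; python3 -m inch '[0,0,0,0,0,0,1,0,0,0,0,0,0,1,0,-0.005,0,0,0,0,1,0,-0.015,0,0,0,0,1,0,-0.025,0,0,0,0,1,0,-0.025,0,0,0,0,1,0,-0.015,0,0,0,0,1,0,-0.005,0,0,0,0,1,0,0,0,0,0,0,1]'; python3 go.py 565.9 18.4 95 -2.917
```

```text
t: 61.35
eef_pos: [584.8, 288.7, 93.6]
tcp_rot: [-1.571, 0.0, -2.914]
ft_force: [0.2, -0.4, -1.0]
opening: 0.451
t: 62.25
eef_pos: [584.9, 288.9, 184.7]
tcp_rot: [-1.571, 0.001, -2.914]
ft_force: [0.1, 0.5, -3.0]
opening: 0.451
t62.2 pos [584.9 288.9 184.7] rot [-1.571e+00  1.000e-03 -2.914e+00] ay deg 0.2 shift mm x78.8 y89.7 z259.5 F [ 0.1  0.5 -3. ] open 0.451 q [ 0.36  0.53  1.48 -0.    1.13  1.7 ]
```

```bash
python3 -m inch '[0.003,0,0.01,0,0.2,0,1,0.006,0,0.02,0,0,0,1,0.0075,0,0.025,0,0,0,1,0.009,0,0.03,0,0,0,1,0.009,0,0.03,0,0,0,1,0.009,0,0.03,0,0,0,1,0.009,0,0.03,0,0,0,1,0.009,0,0.03,0,0,0,1,0.0075,0,0.025,0,0,0,1,0.006,0,0.018,0,0,0,1]' && python3 -m inch '[0.0035,0,0.01,0,0,0,1,0,0,0.0015,0,0,0,1,0,0.02,0,0,0,0,1,0,0.02,0,0,0,0,1,0,0.01,0,0,0,0,1,0,0,0,0,0,0,1,0,0,0,0,0,0,1]';python3 go.py 565.9 18.4 94 -2.917;  python3 - <<'E'
from h import *
s=env.read_camera("side")
cv2.imwrite("pics/y6.png",cv2.resize(s["pixels"][100:290,230:420],None,fx=3,fy=3,interpolation=cv2.INTER_CUBIC))
E
```

```text
t: 63.25
eef_pos: [566.0, 28.1, 182.7]
tcp_rot: [-1.571, -0.002, -2.918]
ft_force: [0.1, -0.7, -2.7]
opening: 0.447
t: 63.95
eef_pos: [566.3, 18.7, 134.0]
tcp_rot: [-1.571, 0.0, -2.917]
ft_force: [-0.3, 0.3, -1.7]
opening: 0.452
t64.0 pos [566.3  18.7 134. ] rot [-1.571  0.    -2.917] ay deg 0.0 shift mm x0.5 y40.0 z0.2 F [-0.3  0.3 -1.7] open 0.452 q [-0.08  0.46  1.76 -0.    0.92  1.26]
```

View pics/y6.png

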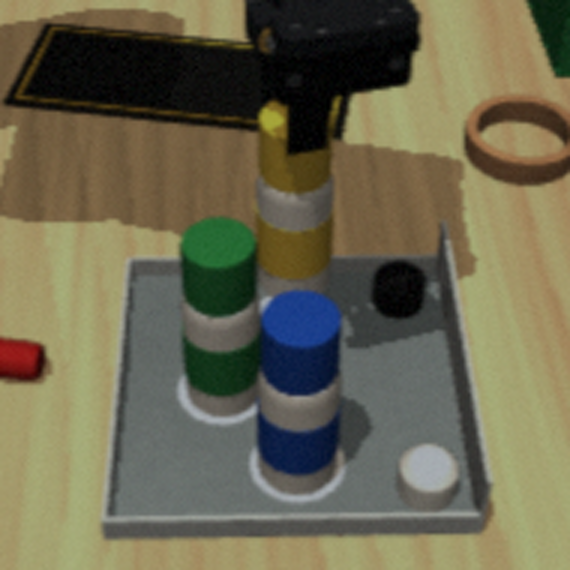

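Yellow hangs upright over its mark, and the other two cans are clear. Lowering.

```bash
python3 -m inch '[0.0003,0.012,0,0,0,0,1,0,0.012,0,0,0,0,1,0,0.008,0,0,0,0,1,0,0.004,0,0,0,0,1,0,0.002,0,0,0,0,1,0,0,0,0,0,0,1,0,0,0,0,0,0,1]'; python3 -m inch '[0,0.001,0,0,0,0,1,0,0,0,0,0,0,1]';python3 -m inch '[0,0.0007,0,0,0,0,1,0,0,0,0,0,0,1]'; python3 go.py 565.9 18.4 93.5 -2.917
```

```text
t: 64.7
eef_pos: [565.9, 18.2, 95.9]
tcp_rot: [-1.571, 0.0, -2.917]
ft_force: [-0.3, 0.1, -2.7]
opening: 0.451
t: 64.9
eef_pos: [565.8, 18.2, 94.8]
tcp_rot: [-1.571, 0.0, -2.917]
ft_force: [-0.0, -0.1, -2.1]
opening: 0.452
t: 65.1
eef_pos: [565.7, 18.3, 93.9]
tcp_rot: [-1.571, -0.0, -2.917]
ft_force: [-0.4, -0.1, -1.5]
opening: 0.45
t65.1 pos [565.7  18.3  93.9] rot [-1.571 -0.    -2.917] ay deg -0.0 shift mm x-0.2 y0.4 z-0.1 F [-0.4 -0.1 -1.5] open 0.450 q [-0.08  0.51  1.8  -0.    0.83  1.26]
```

```bash
python3 -m inch '[0,0.0005,0,0,0,0,1,0,0,0,0,0,0,1]';python3 -m inch '[0,0.0005,0,0,0,0,1,0,0,0,0,0,0,1]';python3 -m inch '[0,0.0005,0,0,0,0,1,0,0,0,0,0,0,1]'
```

```text
t: 65.3
eef_pos: [565.7, 18.2, 93.4]
tcp_rot: [-1.571, -0.0, -2.917]
ft_force: [-0.1, -0.1, -2.9]
opening: 0.454
t: 65.5
eef_pos: [565.7, 18.3, 92.8]
tcp_rot: [-1.571, -0.0, -2.917]
ft_force: [-0.3, -0.2, -2.4]
opening: 0.453
t: 65.7
eef_pos: [565.9, 18.2, 92.6]
tcp_rot: [-1.571, 0.0, -2.917]
ft_force: [-0.2, -0.2, 0.3]
opening: 0.452
```

```bash
python3 -m inch '[0,0.0005,0,0,0,0,1,0,0,0,0,0,0,-0.3,0,0,0,0,0,0,-0.5,0,0,0,0,0,0,-0.7,0,0,0,0,0,0,-1,0,0,0,0,0,0,-1,0,-0.015,0,0,0,0,-1,0,-0.03,0,0,0,0,-1,0,-0.04,0,0,0,0,-1,0,-0.04,0,0,0,0,-1]' && python3 -m inch '[0,0,-0.02,0,0,0,-1,0.01,0,-0.04,0,0,0,-1,0.01,0,-0.05,0,0,0,-1,0.01,0,-0.05,0,0,0,-1,0.01,0,-0.05,0,0,0,-1,0.01,0,-0.05,0,0,0,-1,0,0,-0.04,0,0,0,-1,0,0,-0.02,0,0,0,-1,0,0,0,0,0,0,-1,0,0,0,0,0,0,-1]'; python3 - <<'E'
from h import *
s=env.read_camera("side");t=env.read_camera("top")
cv2.imwrite("pics/e_side.png",s["pixels"]);cv2.imwrite("pics/e_top.png",t["pixels"])
cv2.imwrite("pics/e.png",np.hstack([cv2.resize(c["pixels"][a:a+130,b:b+130],None,fx=3,fy=3,interpolation=cv2.INTER_CUBIC) for c,a,b in ((s,150,260),(t,140,280))]))
S={"yellow":(328,158),"green":(302,181),"blue":(330,206)}
T={"yellow":(316,189),"green":(348,216),"blue":(383,193)}
for k in S:
    a,b=captop(s,k,S[k]),captop(t,k,T[k])
    print(k,np.round(a[0]+a[1],1),np.round(b[0]+b[1],1),tri(s,[a[0]],t,[b[0]]).round(1))
print(env.state()["t"],env.state()["eef_pos"],env.state()["ft_force"])
E
```

```text
t: 66.7
eef_pos: [565.4, 18.3, 218.1]
tcp_rot: [-1.571, -0.001, -2.917]
ft_force: [0.7, -0.2, -0.3]
opening: 0.999
t: 67.7
eef_pos: [447.2, 315.3, 216.7]
tcp_rot: [-1.57, -0.0, -2.916]
ft_force: [-1.1, 0.2, -0.1]
opening: 0.998
yellow [327.5 157.3  15.3  23.2] [316.2 188.2  21.8  22.2] [[565.9  18.  132.    0. ]]
green [302.1 180.4  15.5  23.3] [348.  215.4  21.7  22.5] [[ 5.181e+02 -3.950e+01  1.303e+02  3.000e-01]]
blue [330.1 206.   17.3  24.2] [383.2 192.4  21.6  22.3] [[ 5.615e+02 -1.024e+02  1.300e+02  2.000e-01]]
67.8 [447.66098134 314.52588778 216.84697805] [0.07643372 0.18768777 0.41912685]
```

View pics/e.png

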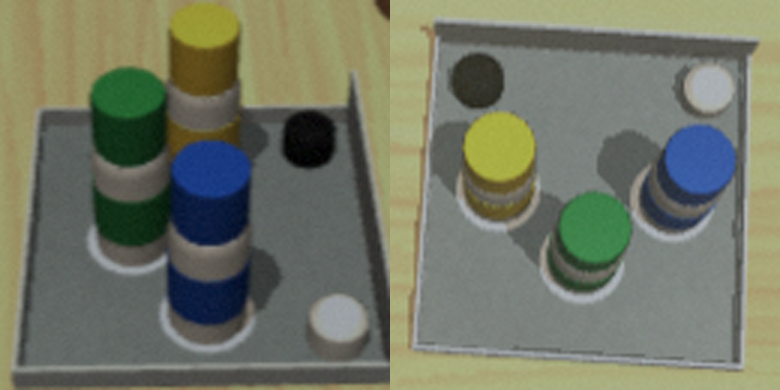

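View pics/e_top.png

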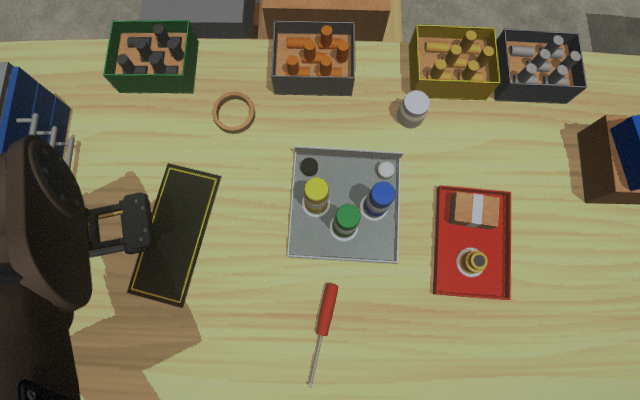

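View pics/e_side.png

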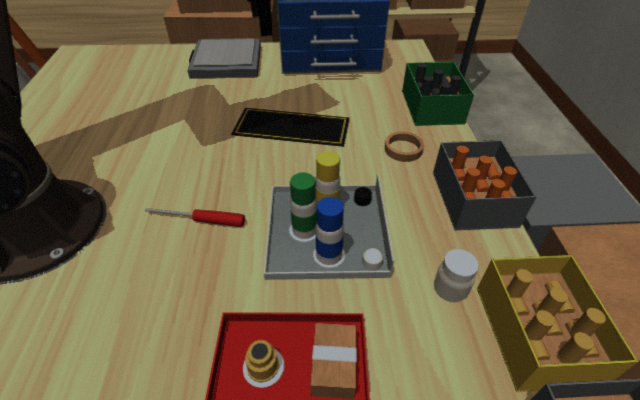

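The final pictures show all three cans upright on their own marks. Their cap tops are within 0.7 mm of the first measurement. The fitting is on its mark with the white ring visible all round, and the end caps and carton are unmoved. Handing in.

```bash
python3 -c "
from cell import env
print(env.job_done(), env.state()['t'])"
```

```text
the job is handed in; nothing more can be done
the job is handed in; nothing more can be done
```

I handed the job in after about 68 s of the 144 s allowed. I moved yellow, blue and green upright to the black mat, then stood the fitting on the white mark in the order tray. I then put green, blue and yellow back upright on their own marks.

- **Cans:** in the last two-view check the cap tops were within 0.7 mm of where they started, and each can stood inside its white ring.
- **Fitting and bystanders:** the fitting stands upright with white visible all round it. By eye, the end caps and carton look unmoved. I did not measure the fitting's final offset from the mark or the bystanders' positions.
- **Forces:** the readings I took at the end of each move stayed near 10 N or below.
- **Disagreement:** in the pictures the finger ends sat 20–40 mm higher than the reported TCP. The fitting was therefore gripped by its neck (opening about 33 mm) rather than its lower part as I had planned, but all the grips held.
- **Small offset:** measured heights came out 1–3 mm low on the cans and marks and about 1.5 mm high on the fitting, in line with the calibration tolerance.

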